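Empty the drop-bottom parts box into the catch bin

ROBOT

A 6-joint arm with a two-finger parallel gripper is mounted at the origin on the work surface. World frame = base frame: x ahead of the robot, y to its left, z up, the work surface at z = 0. Lengths are in m, angles in rad, forces in N, time in s.
With the tool pointing down it reaches from about 0.25 to 0.725 m from the base axis. Payload 4 kg.
Tool frame: the origin (TCP) lies on the mounting face of the last link; the fingertips stand 173 mm ahead of it and the grasp point (between the pads) lies 155 mm ahead of it; z points along the fingers, x is the direction in which the jaws open and shut, and the axes are right-handed (so a half turn about z gives the same grasp; the last joint's range is limited). The gripper opens to 85 mm and grips with 20 to 120 N. Pads are 22 mm wide; open, the fingers measure 114 mm over their backs; the gripper's body (76 mm by 85 mm) begins 54 mm behind the grasp point. The pads swing forward as they close: fully open they stand 13 mm farther back than shut.
Start: joints at [1.348, 0.241, 0.005, 1.335, 0, 1.571], TCP at [0.11, 0.488, 0.405] pointing down, gripper open.
Joint ranges: [-2.72, 2.72], [-1.05, 1.87], [-1.09, 1.28], [-1.99, 2.15], [-1.42, 1.44], [-3.14, 3.14]. Speed limits (rad/s): [2.79, 2.79, 3.14, 3.14, 3.14, 3.14].

INTERFACE

Orientations are given as a rotation vector (axis times angle).
In Python, from rig import * gives the robot as it stands.
- The arm moves only by the tool step_arm, never from a script. Its argument "increments" is a list of rows, each a list of 3 entries, a list of its own where there are three numbers: the shift along the tool's x, y, z in mm, then the turn, a rotation vector about the tool's x, y, z in rad, then the opening, from 0 (shut) to 1 (fully open). A call has 1 to 20 rows; each row is the pose to reach, as a shift and turn from the pose commanded when the call began, along the tool's axes at that moment; what a row does not reach only later rows make up. A row lasts 1/10 s, in which the tool goes at most 50 mm and 8.59 degrees, less where a joint would pass 70% of its speed; a pose out of reach is approached as far as the arm can. A call with a gripper value outside its range is refused whole. The fingers move at their own pace and stop on an object; "force" is the grip in N (left out, the last holds). Time passes only in rows, so rows that repeat a pose let the fingers close. It gives the time, the measured TCP pose, the force and the opening at its end, in the units of the state.
- get_state(): the state, without advancing time (a new reading comes with each control period).
- camera(name): name is "side" or "top" or "wrist"; returns (picture, depth): 480x640x3 uint8, blue, green, red; 480x640 float32, m along the optical axis (not along the pixel's ray), 0 where there is no reading.
- get_calibration(name): a dict with "fx", "fy", "cx", "cy" (pixels), "rvec" (rotation vector, rad) and "tvec" (3), from world to camera coordinates, as OpenCV has them. Camera axes: x right, y down, z forward; pixel columns grow to the right and rows downward; lengths in m; the calibration is good to about 2 mm. A picture is of the moment at which its call begins: read the wrist's pose just before it. get_calibration takes no time and is no camera call; for the wrist camera it gives the pose at the moment of the call.
- sign_off(): hands the job in, once; it reports no verdict.
The state is a dict: "clock": time; "q": joint angles; "dq": joint speeds; "effort": joint torques, N m; "tool_pos": TCP position; "tool_rot": TCP orientation; "wrist_force": force on the tool from outside, world axes, zero at the start; "wrist_torque": the same for the moment, N m; "gripper_width": opening from 0.0 (shut) to 1.0 (fully open).
Only numpy, scipy, OpenCV 4.12 (cv2) and the standard library are available. Lean on these libraries where they do the work, as an engineer would, in place of code of your own. Each camera call takes 0.05 s, during which the arm holds its last target.

TASK

Lift the drop-bottom box, with its two rusty adjuster blocks inside, by its top handle and set it down level between the guides on top of the green catch bin. Then draw its bolt and swing the red trap lever wide open so that both blocks drop into the bin, swing the trap fully shut again and push the bolt fully home. Leave the box standing on the bin and the other things on the bench undisturbed.

Things in the scene. Friction and masses are not known exactly. Their poses are not given: they have to be found in the camera images.
- dropbox: Loose open-topped sheet-metal box with a trap-door bottom, 0.8 kg, holding the two blocks. 140 (x) x 150 (y) mm, walls 5 mm, rim 90 mm up. Origin: centre of its underside. It stands on two foot rails along x, 12 mm high, y = 71 to 95 mm each side (190 mm overall). Top handle above x = 0, trap lever on its +y side, bolt on its +x rim. Starts shut and bolted on the bench.
- bail_mid (a point): Centre of the box's fixed dark top handle, a flat strap along the box's y: 16 mm wide (along the box's x), 10 mm thick, 150 mm long, 155 mm above the box's underside, free space below it.
- trap_grip (a point): Grip point on the trap lever's red round peg, 14 mm thick, parallel to the box's y, free from y = 115 to 170 mm; this point at y = 142 mm. The peg circles the hinge line at 115 mm: shut, it is at x = 96, z = 120 mm in the box's frame (lever leaning 15 deg to the box's +x); wide open, at x = -8, z = 97 mm (40 deg to -x).
- trap_hinge (a point): Point on the trap's hinge line (parallel to the box's y, at x = 66, z = 9 mm in the box's frame), beside trap_grip (y = 142 mm).
- trap (a joint): Angle of the trap door and its lever, rigid together: 0 shut, 0.96 rad wide open (stop). Moving the peg towards the box's -x opens it. Stiff hinge (0.24 N m friction, 2 to 3 N at the peg): it stays where it is left, even loaded. The bolt, when home, blocks the lever. The door needs 105 mm of space below the box.
- bolt_knob (a point): Middle of the bolt's yellow upright knob, 18 mm in diameter, from 104 to 140 mm above the box's underside (this point at 128 mm); at x = 77, y = 40 mm in the box's frame when the bolt is home, at y = 5 mm when drawn.
- bolt (a joint): Slide bolt travel (m): 0 fully home, its 10 mm rod crossing on the -x side of the shut lever; 0.035 fully drawn (stop), moving to the box's -y. The lever is free beyond about 0.026. 1.5 N friction. It goes home only with the trap fully shut (within about 0.03 rad), else it strikes the lever.
- bin: Green open-topped catch bin, fixed, 180 x 220 mm, inside 160 x 156 mm, +x wall low. Origin: centre of its underside. Two ledges 145 mm up along its x (y = 78 to 110 mm each side) carry the box's foot rails, box x along bin x. Six outward-leaning guides, 25 mm high, leave the box 5 mm play each way at their foot, 16 mm at their top; seated, its origin is 145 mm above the bin's.
- block_a: Rusty axle adjuster block with a short stud, 85 x 30 x 26 mm along its x, y, z, 0.09 kg, lying in the box; origin at the middle of its underside.
- block_b: The second rusty adjuster block, the same as the first.
- pressure_plate: Bystander: bronze clutch pressure plate, a disc 144 mm across and 29 mm high; origin under its centre.
- wrench_case: Bystander: yellow plastic torque wrench case, 300 x 75 x 45 mm; origin under its centre, x along its length.
- pin_punch: Bystander: steel pin punch lying down, 145 mm long, 12 mm thick, x along its length.
- lube_can: Bystander: standing red spray can, 60 mm in diameter, about 170 mm high; origin under its centre.
- spanner: Bystander: steel spanner lying flat, 180 mm long, x along its length.
- brake_drum: Bystander: dark hub drum, 110 mm across, 40 mm high; origin under its centre.
Not all that is in view belongs to the job. What is shaped like the block_a but pink or purple is not meant.

How it is judged:
On the way, in this order (a step that is already met when the one before it is completed fails the run):
1. the box stands on the bin's ledges, trap shut and bolted, blocks still in it, and the gripper has let go of it (x of dropbox in the frame of bin between -0.012 and 0.012 m and y of dropbox in the frame of bin between -0.012 and 0.012 m and z of dropbox in the frame of bin between 0.139 and 0.151 m and angle between dropbox's own z axis and vertical below 0.06 rad and value of joint trap below 0.1 rad and value of joint bolt below 0.02 m and contact force between the fingers and dropbox below 0.1 N and z of each of block_a, block_b in the frame of dropbox above -0.005 m), for 0.2 s.
2. with the box on the bin the trap is swung wide open (beyond 0.7 rad) and both blocks lie in the bin (x of dropbox in the frame of bin between -0.012 and 0.012 m and y of dropbox in the frame of bin between -0.012 and 0.012 m and z of dropbox in the frame of bin between 0.139 and 0.151 m and angle between dropbox's own z axis and vertical below 0.06 rad and x of block_a in the frame of bin between -0.085 and 0.085 m and y of block_a in the frame of bin between -0.08 and 0.08 m and z of each of block_a, block_b in the frame of bin below 0.1 m and x of block_b in the frame of bin between -0.085 and 0.085 m and y of block_b in the frame of bin between -0.08 and 0.08 m and value of joint trap above 0.7 rad), for 0.1 s.
At the end, for the whole second after the job is handed in: The box stands on the bin's ledges (within 12 mm of centred, 6 mm in height, tilt under 0.06 rad), both blocks lie in the bin (below 100 mm), the trap is shut (under 0.06 rad) and the bolt home (under 8 mm from its stop), everything at rest and released (x of dropbox in the frame of bin between -0.012 and 0.012 m and y of dropbox in the frame of bin between -0.012 and 0.012 m and z of dropbox in the frame of bin between 0.139 and 0.151 m and angle between dropbox's own z axis and vertical below 0.06 rad and x of block_a in the frame of bin between -0.085 and 0.085 m and y of block_a in the frame of bin between -0.08 and 0.08 m and z of each of block_a, block_b in the frame of bin below 0.1 m and x of block_b in the frame of bin between -0.085 and 0.085 m and y of block_b in the frame of bin between -0.08 and 0.08 m and linear speed of each of dropbox, block_a, block_b below 0.02 m/s and value of joint trap below 0.06 rad and value of joint bolt below 0.008 m); the robot touches nothing.
It fails at once if another thing on the bench (plate, case, punch, can, spanner or drum) is moved more than 30 mm (distance of any of pressure_plate, wrench_case, pin_punch, lube_can, spanner, brake_drum from where it was at the start of the episode above 0.03 m).
It also fails if it takes over 72 s, if anything falls off the work surface, if the arm or the gripper's body presses on something with over 40 N, if the wrist force passes 120 N, or if a joint passes its speed limit or range.

## Working session

There is one attempt and no reset: what is moved stays moved. The work goes in short steps, Python scripts to look and compute and a tool call to move; the robot and the scene stay as the last step left them, time stands still between calls to the robot, and variables do not carry over. Pictures are saved under pics/ and viewed, and the job is handed in when it is done.

Besides the shell and the picture viewer there is one more tool, called after "Call:" as name(argument=value, ...) on one line, values as JSON. step_arm: Moves the arm, as the interface text tells. Its arguments: {"type":"object","properties":{"increments":{"type":"array","items":{"type":"array"}},"force":{"type":"number"}},"required":["increments"]}

```bash
ls; mkdir -p pics; python3 - <<'E'
from rig import *
import cv2,numpy as np
s=get_state();print(s)
for n in("top","side","wrist"):
    im,d=camera(n);cv2.imwrite(f"pics/{n}0.png",im);np.save(f"pics/{n}0.npy",d);c=get_calibration(n);print(n,c)
    np.save(f"pics/{n}0c.npy",c,allow_pickle=True)
E
```

```text
pics
{'clock': 0.0, 'q': array([1.34802347e+00, 2.41426840e-01, 3.71760584e-03, 1.33521620e+00,
       3.36506376e-05, 1.57079004e+00]), 'dq': array([ 0.00050429,  0.00068334,  0.00111818, -0.00235713, -0.00062695,
       -0.00042765]), 'effort': array([-1.11177935e-03, -3.72318578e+01,  2.52406991e+01,  1.70057552e-02,
       -1.30142826e-04, -1.31085052e-06]), 'tool_pos': array([0.11040277, 0.48737881, 0.40380313]), 'tool_rot': array([ 2.45357746,  1.95994201, -0.00264496]), 'wrist_force': array([-0.05735462,  0.14867535, -0.15280322]), 'wrist_torque': array([-0.04784298,  0.01993789, -0.02015712]), 'gripper_width': 0.9974755553846444}
top {'fx': 464.8420586882646, 'fy': 464.8420586882646, 'cx': 325.2439610501712, 'cy': 237.62337352509735, 'rvec': array([ 2.13315977, -2.18691639,  0.14689573]), 'tvec': array([0.08206985, 0.5350748 , 1.21467977])}
side {'fx': 530.2611492158866, 'fy': 530.2611492158866, 'cx': 312.7074118215981, 'cy': 237.4815752997886, 'rvec': array([ 0.33219886, -2.82573839,  1.09534722]), 'tvec': array([0.52782713, 0.09962655, 1.36963217])}
wrist {'fx': 382.6656306629949, 'fy': 382.6656306629949, 'cx': 315.77644587293776, 'cy': 238.3068175533607, 'rvec': array([-2.27810584, -1.81958943, -0.24711259]), 'tvec': array([-0.49722792, -0.03449818,  0.37950321])}
```

View pics/top0.png

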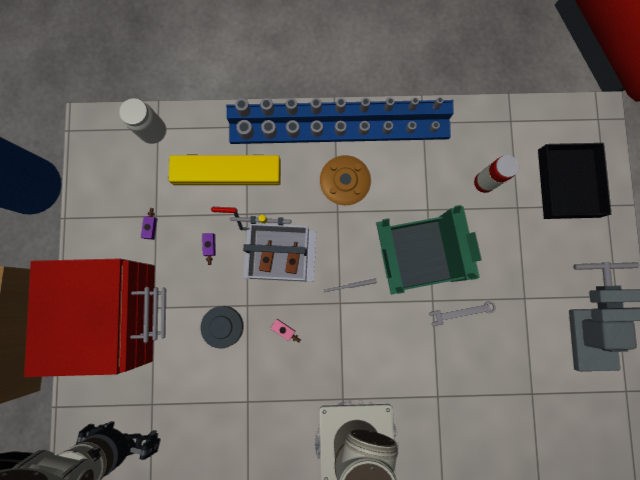

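View pics/side0.png

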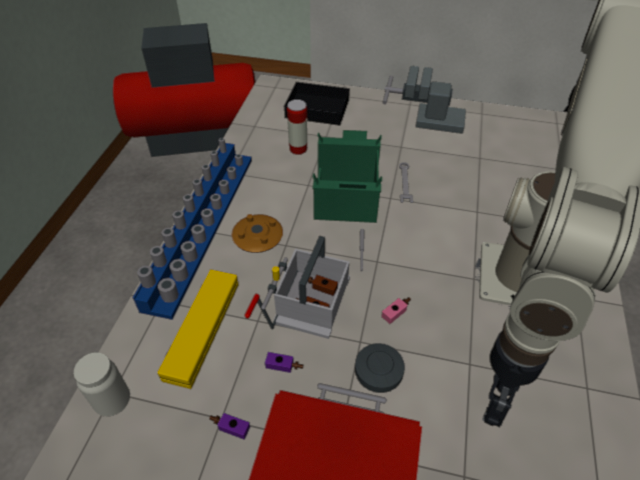

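View pics/wrist0.png

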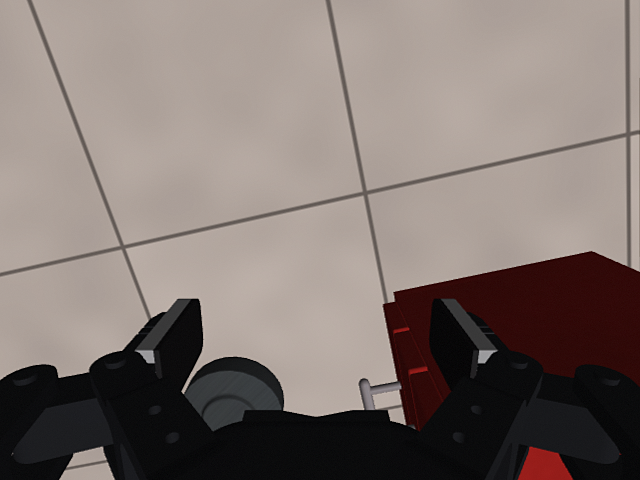

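```bash
cat > h.py <<'E'
import cv2,numpy as np
def ld(n,k=0):
    return cv2.imread(f"pics/{n}{k}.png"),np.load(f"pics/{n}{k}.npy"),np.load(f"pics/{n}{k}c.npy",allow_pickle=True).item()
def cloud(d,c):
    v,u=np.mgrid[:480,:640]; P=np.dstack([(u-c['cx'])/c['fx']*d,(v-c['cy'])/c['fy']*d,d])
    R,_=cv2.Rodrigues(np.array(c['rvec'])); return (P-np.array(c['tvec']).ravel())@R
def ray(px,c,z):
    R,_=cv2.Rodrigues(np.array(c['rvec']));o=-R.T@np.array(c['tvec']).ravel()
    q=R.T@np.array([(px[0]-c['cx'])/c['fx'],(px[1]-c['cy'])/c['fy'],1]);return o+q*(z-o[2])/q[2]
def proj(p,c):
    K=np.array([[c['fx'],0,c['cx']],[0,c['fy'],c['cy']],[0,0,1]])
    return cv2.projectPoints(np.array(p,float).reshape(-1,3),np.array(c['rvec']),np.array(c['tvec']),K,None)[0].reshape(-1,2)
def crop(im,x0,y0,x1,y1,s): return cv2.resize(im[y0:y1,x0:x1],None,fx=s,fy=s,interpolation=cv2.INTER_CUBIC)
E
python3 - <<'E'
from h import *
im,d,c=ld("top");cv2.imwrite("pics/tc.png",crop(im,200,190,500,310,2.6))
im2,d2,c2=ld("side");cv2.imwrite("pics/sc.png",crop(im2,220,110,400,350,2.5))
P=cloud(d,c);Q=cloud(d2,c2)
print((d==0).mean(),(d2==0).mean())
hsv=cv2.cvtColor(im,cv2.COLOR_BGR2HSV);h2=cv2.cvtColor(im2,cv2.COLOR_BGR2HSV)
g=(hsv[...,0]>65)&(hsv[...,0]<90)&(hsv[...,1]>80)&(d>0)
g2=(h2[...,0]>65)&(h2[...,0]<90)&(h2[...,1]>80)&(d2>0)
for C,m in((P,g),(Q,g2)):
    p=C[m];print("green",len(p),p.min(0),p.max(0)); print(np.histogram(p[:,2],bins=np.arange(-.01,.2,.01)))
for px in [(278,249),(262,218),(224,210),(416,255)]:print(px,P[px[1],px[0]])
for px in [(312,268),(276,272),(252,305)]:print(px,Q[px[1],px[0]])
E
```

```text
0.003896484375 0.004065755208333333
green 3410 [-0.22402907 -0.69552048 -0.70943304] [0.77472331 1.3548375  0.39846222]
(array([   0,   42,   76,   89,   94,   85,  166,   72,   76,   81,   81,
         83,   85,  137,  165, 1578,  206,  228,   52,    0]), array([-0.01,  0.  ,  0.01,  0.02,  0.03,  0.04,  0.05,  0.06,  0.07,
        0.08,  0.09,  0.1 ,  0.11,  0.12,  0.13,  0.14,  0.15,  0.16,
        0.17,  0.18,  0.19]))
green 5260 [ 3.82094384e-01 -6.97348954e-01  2.96505945e-04] [ 0.77094497 -0.05381442  0.17492701]
(array([  0, 136, 278, 294, 310, 302, 321, 312, 306, 352, 338, 328, 271,
       193, 213, 950, 171, 161,  24,   0]), array([-0.01,  0.  ,  0.01,  0.02,  0.03,  0.04,  0.05,  0.06,  0.07,
        0.08,  0.09,  0.1 ,  0.11,  0.12,  0.13,  0.14,  0.15,  0.16,
        0.17,  0.18,  0.19]))
(278, 249) [0.49635625 0.18446702 0.15760002]
(262, 218) [0.57618712 0.22467747 0.13882863]
(224, 210) [0.60065203 0.32065719 0.12765841]
(416, 255) [ 0.48669251 -0.1791338   0.00359642]
(312, 268) [0.490767   0.21792245 0.15569625]
(276, 272) [0.57109007 0.23498564 0.13913476]
(252, 305) [0.60008027 0.32600135 0.12606253]
```

View pics/tc.png

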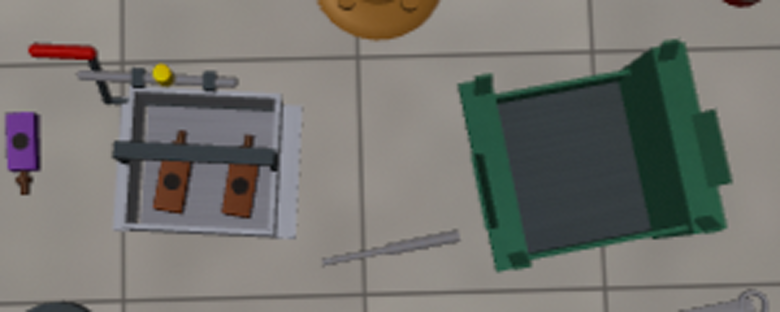

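View pics/sc.png

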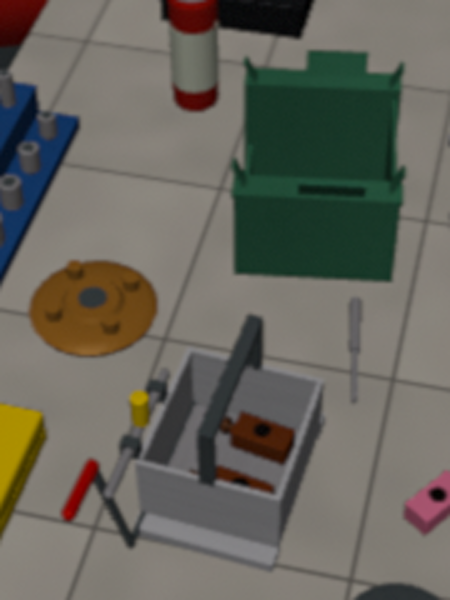

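```bash
python3 - <<'E'
from h import *
for n in("top","side"):
    im,d,c=ld(n);P=cloud(d,c);hsv=cv2.cvtColor(im,cv2.COLOR_BGR2HSV)
    g=(hsv[...,0]>65)&(hsv[...,0]<90)&(hsv[...,1]>80)&(d>0)&(P[...,0]>.3)&(P[...,0]<.65)&(P[...,1]>-.4)&(P[...,1]<0)
    L=g&(abs(P[...,2]-.145)<.005);p=P[L];m=p[:,:2].mean(0)
    # split into two ledges
    cnt,lab=cv2.connectedComponents(L.astype(np.uint8))
    for k in range(1,cnt):
        q=P[lab==k]
        if len(q)<60: continue
        r=cv2.minAreaRect((q[:,:2]*1000).astype(np.float32));print(n,len(q),q.mean(0),r)
    # bird's eye height map
    H=np.zeros((400,440),np.float32)
    ok=g
    for x,y,z in P[ok]:
        i=int((.65-x)*1000);j=int((0.0-y)*1000)
        if 0<=i<400 and 0<=j<440:H[i,j]=max(H[i,j],z)
    H=cv2.dilate(H,np.ones((4,4)));cv2.imwrite(f"pics/H{n}.png",cv2.applyColorMap(np.clip(H/.18*255,0,255).astype(np.uint8),cv2.COLORMAP_JET))
E
python3 -c "
import cv2,numpy as np
cv2.imwrite('pics/HH.png',cv2.resize(np.hstack([cv2.imread('pics/Htop.png'),cv2.imread('pics/Hside.png')]),(800,364)))"
```

```text
top 811 [ 0.50243721 -0.26918887  0.14473744] ((502.9803771972656, -270.2723388671875), (177.9339599609375, 33.04030227661133), 9.52053165435791)
top 766 [ 0.47423736 -0.08633809  0.14480282] ((473.43182373046875, -85.88478088378906), (178.0558624267578, 32.59042739868164), 9.362616539001465)
side 457 [ 0.4988911  -0.26633028  0.14463676] ((499.85491943359375, -268.09173583984375), (172.1279754638672, 39.865909576416016), 10.571514129638672)
side 492 [ 0.47413768 -0.08053317  0.14462237] ((470.56524658203125, -83.99356079101562), (175.38442993164062, 38.68291091918945), 8.66659164428711)
```

View pics/HH.png

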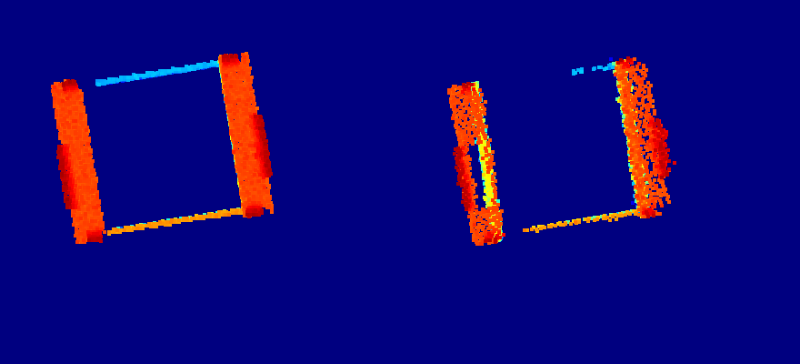

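```bash
python3 - <<'E'
from h import *
from scipy.spatial.transform import Rotation as R
print(R.from_rotvec([2.45357746,1.95994201,-.00264]).as_matrix().round(3))
for n in("top","side"):
    im,d,c=ld(n);P=cloud(d,c);hsv=cv2.cvtColor(im,cv2.COLOR_BGR2HSV).astype(int);h,s,v=hsv[...,0],hsv[...,1],hsv[...,2]
    roi=(P[...,0]>.4)&(P[...,0]<.68)&(P[...,1]>.05)&(P[...,1]<.38)&(d>0)
    m=roi&(abs(P[...,2]-.157)<.012)&(v<110);q=P[m];r=cv2.minAreaRect((q[:,:2]*1000).astype(np.float32))
    t=q[q[:,2]>.155]; l=np.polyfit(t[:,1],t[:,0],1)
    print(n,"handle",len(q),q.mean(0),r,np.percentile(q[:,2],[5,50,95]),"slope deg",-np.degrees(np.arctan(l[0])),t.mean(0),t[:,1].min(),t[:,1].max())
    m=roi&(h>22)&(h<35)&(s>120)&(P[...,2]>.09);q=P[m];print("knob",len(q),q.mean(0),q.min(0),q.max(0))
    t=q[q[:,2]>.135];print(" top",t.mean(0) if len(t) else 0)
    m=roi&((h<6)|(h>174))&(s>150)&(P[...,2]>.08);q=P[m];r=cv2.fitLine((q[:,:2]).astype(np.float32),2,0,.01,.01).ravel();print("peg",len(q),q.mean(0),q.min(0),q.max(0),r)
    m=roi&(abs(P[...,2]-.090)<.004)&(s<60);q=P[m];r=cv2.minAreaRect((q[:,:2]*1000).astype(np.float32));print("rim",len(q),q.mean(0),r)
    m=roi&(abs(P[...,2]-.012)<.004)&(s<60)&(P[...,1]<.3);q=P[m];r=cv2.minAreaRect((q[:,:2]*1000).astype(np.float32));print("rail",len(q),q.mean(0),r)
E
```

```text
[[ 0.221  0.975 -0.001]
 [ 0.975 -0.221 -0.002]
 [-0.002 -0.    -1.   ]]
top handle 423 [0.4977408  0.19267934 0.15922473] ((498.25860595703125, 193.62939453125), (149.2260284423828, 16.649456024169922), 85.52972412109375) [0.15536411 0.15928512 0.16285214] slope deg -4.252350520731199 [0.49788331 0.19301839 0.15945635] 0.11937912531162573 0.26846321699834946
knob 51 [0.57581818 0.22453746 0.13417552] [0.56901107 0.21631468 0.1007506 ] [0.58652025 0.23693853 0.1452203 ]
 top [0.57707661 0.22491694 0.13944505]
peg 126 [0.60235791 0.32226811 0.12532461] [0.59546702 0.29111336 0.11709778] [0.60948266 0.35374024 0.13144235] [0.08828083 0.9960956  0.6023579  0.32226813]
rim 378 [0.49708881 0.19569599 0.08963296] ((508.2569580078125, 208.26441955566406), (181.34530639648438, 157.75013732910156), 85.7215347290039)
rail 1673 [0.50208904 0.18216117 0.0113525 ] ((512.522705078125, 194.31546020507812), (283.1727600097656, 224.61544799804688), 14.0175199508667)
side handle 413 [0.49634192 0.20311041 0.15874497] ((496.4394226074219, 195.4102020263672), (153.43115234375, 17.348501205444336), 85.2763442993164) [0.152078   0.15932194 0.16266235] slope deg -4.231324992441456 [0.49649674 0.20030312 0.15961753] 0.11893328303484556 0.2724735512659271
knob 94 [0.57430628 0.23005603 0.12869286] [0.56683681 0.19846828 0.10456335] [0.58345553 0.23710098 0.14368102]
 top [0.57569864 0.22766642 0.13952079]
peg 123 [0.60015373 0.32732286 0.12586899] [0.59413652 0.29464876 0.11822593] [0.60762296 0.35773558 0.1317167 ] [0.08992437 0.9959486  0.60015374 0.32732287]
rim 520 [0.4964509  0.20339619 0.08955571] ((507.858642578125, 212.53724670410156), (191.90835571289062, 160.63623046875), 85.63990020751953)
rail 1063 [0.50510869 0.2227375  0.01173758] ((486.69866943359375, 174.08758544921875), (263.8408203125, 151.46522521972656), 83.95352935791016)
```

```bash
cat >> h.py <<'E'
from scipy.spatial.transform import Rotation as Ro
def target(x,y,z,yaw):
    # tool x at yaw (rad) in world, z down
    c,s=np.cos(yaw),np.sin(yaw); return np.array([x,y,z]),Ro.from_matrix(np.array([[c,s,0],[s,-c,0],[0,0,-1.]]))
def inc(s,t):
    p,r=t;r0=Ro.from_rotvec(s['tool_rot']);return (r0.inv().apply(p-s['tool_pos'])*1000).round(1),(r0.inv()*r).as_rotvec().round(4)
E
python3 - <<'E'
from h import *;from rig import *
im,d,c=ld("top");P=cloud(d,c);print("red cab top",P[315,80],P[300,150])
print(inc(get_state(),target(.4973,.1943,.43,-.077)))
E
```

```text
red cab top [0.35263813 0.6289485  0.20391792] [0.38267951 0.53107359 0.04223245]
(array([-200.5,  442.1,  -25.7]), array([1.200e-03, 1.400e-03, 1.425e+00]))
```

Call:
step_arm(increments=[[[-20, 44, -3], [0, 0, 0.14], 1], [[-50, 110, -7], [0, 0, 0.28], 1], [[-75, 165, -12], [0, 0, 0.42], 1], [[-95, 210, -15], [0, 0, 0.56], 1], [[-115, 255, -18], [0, 0, 0.7], 1], [[-135, 300, -20], [0, 0, 0.84], 1], [[-155, 342, -22], [0, 0, 0.98], 1], [[-172, 380, -24], [0, 0, 1.12], 1], [[-188, 415, -25], [0, 0, 1.25], 1], [[-197, 433, -26], [0, 0, 1.36], 1], [[-200, 442, -26], [0, 0, 1.425], 1], [[-200, 442, -26], [0, 0, 1.425], 1], [[-200, 442, -26], [0, 0, 1.425], 1]])

```text
clock: 1.45
tool_pos: [0.4971, 0.1949, 0.4302]
tool_rot: [3.139, -0.119, -0.002]
wrist_force: [-0.4, -0.3, -0.3]
gripper_width: 1.0
```

```bash
python3 - <<'E'
from h import *;from rig import *
s=get_state();print(s['clock'],s['q'],s['tool_pos'],s['dq'].max(),inc(s,target(.4973,.1943,.43,-.077)))
c=get_calibration("wrist");im,d=camera("wrist");cv2.imwrite("pics/wrist1.png",im);np.save("pics/wrist1.npy",d);np.save("pics/wrist1c.npy",c,allow_pickle=True)
E
```

```text
1.45 [3.73584507e-01 3.00478747e-01 1.51559178e-01 1.42317719e+00
 3.42948298e-04 2.02025667e+00] [0.49711341 0.19491274 0.43023738] 0.021266899501848825 (array([0.2, 0.6, 0.2]), array([0.0003, 0.0013, 0.0011]))
```

View pics/wrist1.png

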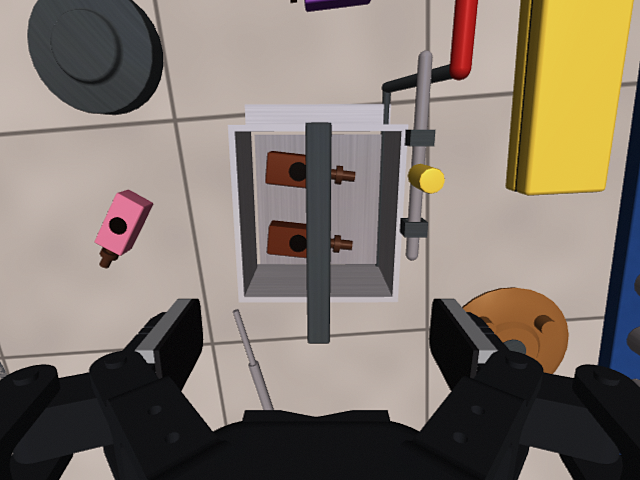

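```bash
python3 - <<'E'
from h import *
im,d,c=ld("wrist",1);P=cloud(d,c);v=im.max(2)
m=(abs(P[...,2]-.158)<.012)&(v<110)&(d>0);m[:,:290]=0;m[:,345:]=0;m[360:]=0
q=P[m];r=cv2.minAreaRect((q[:,:2]*1000).astype(np.float32));print(len(q),q.mean(0),r,np.median(q[:,2]))
# ray based: handle edges in mask onto z=.160
pix=np.argwhere(m)[:,::-1].astype(np.float32);rr=cv2.minAreaRect(pix);b=cv2.boxPoints(rr);print([ray(x,c,.160).round(4) for x in b])
hs=cv2.cvtColor(im,cv2.COLOR_BGR2HSV).astype(int)
m=(hs[...,0]>22)&(hs[...,0]<35)&(hs[...,1]>120)&(P[...,2]>.135)&(P[...,2]<.15);print("knobtop",P[m].mean(0))
E
```

```text
5380 [0.49737598 0.19809948 0.15996357] ((496.9320983886719, 191.60693359375), (149.4688720703125, 16.0491943359375), 85.74356842041016) 0.15999928666456958
[array([0.4948, 0.2666, 0.16  ]), array([0.5098, 0.2655, 0.16  ]), array([0.4999, 0.1175, 0.16  ]), array([0.4824, 0.1188, 0.16  ])]
knobtop [0.57636158 0.22385504 0.14004892]
```

Call:
step_arm(increments=[[[0, 2.4, 20], [0, 0, 0], 1], [[0, 2.4, 50], [0, 0, 0], 1], [[0, 2.4, 80], [0, 0, 0], 1], [[0, 2.4, 105], [0, 0, 0], 1], [[0, 2.4, 118], [0, 0, 0], 1], [[0, 2.4, 122], [0, 0, 0], 1], [[0, 2.4, 122], [0, 0, 0], 1], [[0, 2.4, 122], [0, 0, 0], 0], [[0, 2.4, 122], [0, 0, 0], 0], [[0, 2.4, 122], [0, 0, 0], 0], [[0, 2.4, 122], [0, 0, 0], 0], [[0, 2.4, 122], [0, 0, 0], 0], [[0, 2.4, 122], [0, 0, 0], 0], [[0, 2.4, 122], [0, 0, 0], 0]], force=100)

```text
clock: 2.9
tool_pos: [0.4978, 0.1925, 0.3092]
tool_rot: [-3.139, 0.121, -0.003]
wrist_force: [3.2, -1.1, 2.2]
gripper_width: 0.159
```

```bash
python3 - <<'E'
from h import *;from rig import *
s=get_state();print(s['clock'],s['tool_pos'],s['wrist_force'],s['wrist_torque'],s['gripper_width'])
for n in("side","wrist"):
    c=get_calibration(n);im,d=camera(n);cv2.imwrite(f"pics/{n}2.png",im);np.save(f"pics/{n}2.npy",d);np.save(f"pics/{n}2c.npy",c,allow_pickle=True)
cv2.imwrite("pics/s2.png",crop(cv2.imread("pics/side2.png"),180,150,420,350,3))
E
```

```text
2.9 [0.49777092 0.1924519  0.30923191] [ 3.16842432 -1.0591455   2.17916525] [-0.14706375 -0.41416555  0.09342639] 0.1589843139138856
```

View pics/s2.png

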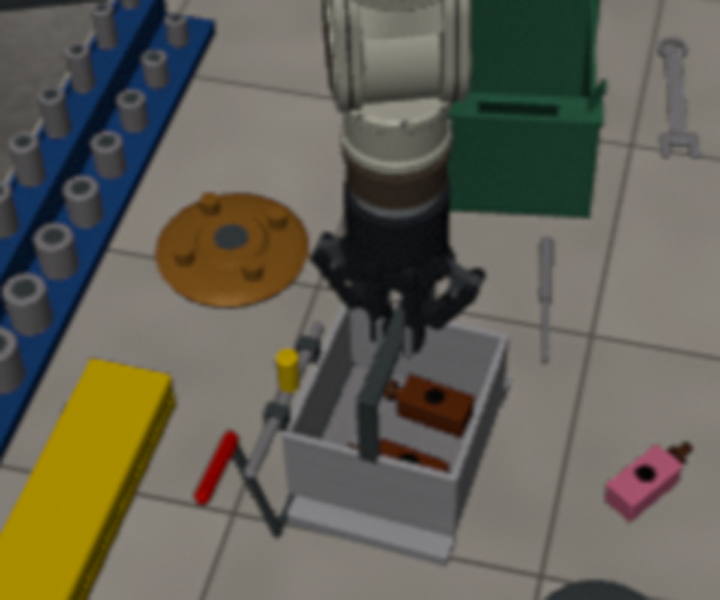

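Call:
step_arm(increments=[[[0, 0, -3], [0, 0, 0], 0], [[0, 0, -8], [0, 0, 0], 0], [[0, 0, -16], [0, 0, 0], 0], [[0, 0, -28], [0, 0, 0], 0], [[0, 0, -42], [0, 0, 0], 0], [[0, 0, -57], [0, 0, 0], 0], [[0, 0, -72], [0, 0, 0], 0], [[0, 0, -87], [0, 0, 0], 0], [[0, 0, -102], [0, 0, 0], 0], [[0, 0, -117], [0, 0, 0], 0], [[0, 0, -132], [0, 0, 0], 0], [[0, 0, -147], [0, 0, 0], 0], [[0, 0, -162], [0, 0, 0], 0], [[0, 0, -176], [0, 0, 0], 0], [[0, 0, -188], [0, 0, 0], 0], [[0, 0, -198], [0, 0, 0], 0], [[0, 0, -205], [0, 0, 0], 0], [[0, 0, -209], [0, 0, 0], 0], [[0, 0, -210], [0, 0, 0], 0]])

```text
clock: 4.9
tool_pos: [0.4972, 0.1925, 0.519]
tool_rot: [-3.139, 0.121, -0.0]
wrist_force: [-0.2, 0.1, -10.3]
gripper_width: 0.162
```

```bash
python3 - <<'E'
from h import *;from rig import *
s=get_state();print(s['clock'],s['tool_pos'],s['wrist_force'],s['wrist_torque'],s['gripper_width'],s['tool_rot'])
for n in("side","wrist"):
    c=get_calibration(n);im,d=camera(n);cv2.imwrite(f"pics/{n}3.png",im);np.save(f"pics/{n}3.npy",d);np.save(f"pics/{n}3c.npy",c,allow_pickle=True)
cv2.imwrite("pics/s3.png",np.hstack([cv2.resize(cv2.imread(f"pics/{n}3.png"),(400,300)) for n in("side","wrist")]))
E
```

```text
4.9 [0.49716638 0.19254514 0.51902376] [ -0.15662511   0.13818417 -10.27624529] [-0.08410401  0.07515591  0.02343459] 0.16231086875101686 [-3.13913199e+00  1.20886099e-01 -3.89604270e-04]
```

View pics/s3.png

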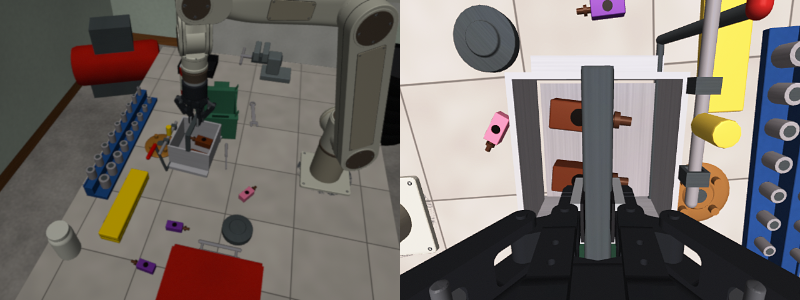

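```bash
python3 - <<'E'
from h import *
im,d,c=ld("wrist",3);P=cloud(d,c);hs=cv2.cvtColor(im,cv2.COLOR_BGR2HSV).astype(int)
m=(abs(P[...,2]-.30)<.02)&(hs[...,1]<40)&(hs[...,2]>150)&(d>0)
m[:,:155]=0; q=P[m]
for _ in range(4):
    A=np.c_[q[:,:2]-q[:,:2].mean(0),np.ones(len(q))];s,*_=np.linalg.lstsq(A,q[:,2],rcond=None);r=q[:,2]-A@s;q=q[abs(r)<max(.002,1.5*r.std())]
print(len(q),s,q.min(0),q.max(0),r.std())
m=(abs(P[...,2]-.37)<.02)&(hs[...,2]<110)&(d>0);m[:,:460]=0;m[:,490:]=0;m[280:]=0
q=P[m];l=np.polyfit(q[:,1],q[:,0],1);print("handle",q.mean(0),q.max(0),-np.degrees(np.arctan(l[0])),np.polyfit(q[:,1],q[:,2],1), np.polyval(l,.1925))
E
```

```text
6464 [ 0.10478721 -0.01985698  0.30654535] [0.42318179 0.15600582 0.29698117] [0.58565076 0.30463449 0.31565578] 0.0015022626640070764Traceback (most recent call last):
  File "<stdin>", line 9, in <module>
    raise TypeError("expected non-empty vector for x")
TypeError: expected non-empty vector for x
```

```bash
python3 - <<'E'
from h import *
im,d,c=ld("wrist",3);P=cloud(d,c)
for v in(130,160,200,240):
    for u0,u1 in((160,230),(290,345),(420,475)):
        k=[(u,*P[v,u].round(3)) for u in range(u0,u1,6)];print(v,[(int(a),float(x),float(y),float(z)) for a,x,y,z in k])
E
```

```text
130 [(160, 0.311, 0.275, -0.0), (166, 0.319, 0.274, 0.0), (172, 0.433, 0.265, 0.299), (178, 0.436, 0.265, 0.298), (184, 0.436, 0.265, 0.29), (190, 0.436, 0.265, 0.282), (196, 0.436, 0.265, 0.271), (202, 0.437, 0.265, 0.261), (208, 0.436, 0.265, 0.248), (214, 0.436, 0.265, 0.232), (220, 0.384, 0.269, -0.0), (226, 0.392, 0.269, 0.0)]
130 [(290, 0.494, 0.26, 0.368), (296, 0.495, 0.26, 0.369), (302, 0.497, 0.26, 0.369), (308, 0.499, 0.26, 0.369), (314, 0.501, 0.26, 0.37), (320, 0.503, 0.259, 0.369), (326, 0.504, 0.259, 0.37), (332, 0.506, 0.259, 0.368), (338, 0.508, 0.259, 0.369), (344, 0.536, 0.258, -0.0)]
130 [(420, 0.566, 0.255, 0.242), (426, 0.566, 0.255, 0.255), (432, 0.566, 0.255, 0.267), (438, 0.566, 0.255, 0.278), (444, 0.566, 0.255, 0.288), (450, 0.566, 0.255, 0.296), (456, 0.568, 0.255, 0.298), (462, 0.569, 0.254, 0.304), (468, 0.569, 0.254, 0.311), (474, 0.569, 0.254, 0.317)]
160 [(160, 0.304, 0.239, -0.001), (166, 0.312, 0.239, 0.0), (172, 0.431, 0.251, 0.299), (178, 0.434, 0.251, 0.3), (184, 0.436, 0.251, 0.296), (190, 0.435, 0.25, 0.286), (196, 0.435, 0.249, 0.274), (202, 0
[... 1776 characters left out ...]
0.287), (202, 0.432, 0.204, 0.277), (208, 0.432, 0.201, 0.266), (214, 0.431, 0.197, 0.251), (220, 0.431, 0.193, 0.237), (226, 0.372, 0.13, 0.0)]
240 [(290, 0.477, 0.185, 0.221), (296, 0.492, 0.226, 0.37), (302, 0.494, 0.226, 0.369), (308, 0.496, 0.226, 0.37), (314, 0.498, 0.225, 0.368), (320, 0.5, 0.225, 0.368), (326, 0.502, 0.226, 0.37), (332, 0.504, 0.225, 0.369), (338, 0.506, 0.225, 0.37), (344, 0.516, 0.182, 0.221)]
240 [(420, 0.561, 0.189, 0.258), (426, 0.561, 0.193, 0.271), (432, 0.561, 0.196, 0.283), (438, 0.562, 0.199, 0.293), (444, 0.563, 0.2, 0.299), (450, 0.566, 0.2, 0.3), (456, 0.676, 0.106, 0.001), (462, 0.684, 0.105, -0.0), (468, 0.57, 0.204, 0.312), (474, 0.572, 0.204, 0.315)]
```

View pics/wrist3.png

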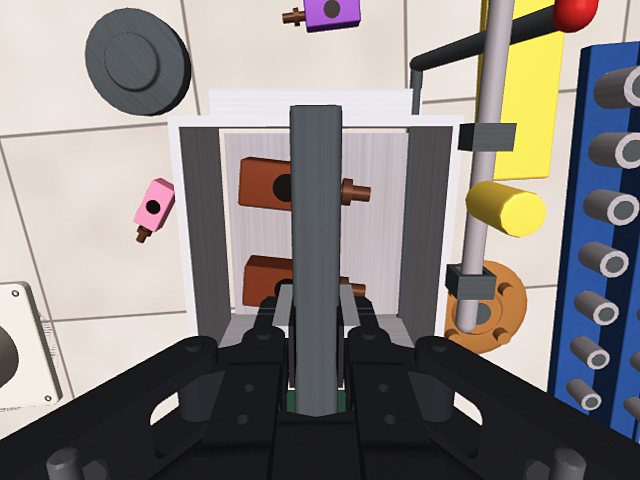

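```bash
python3 - <<'E'
from h import *;from rig import *
s=get_state()
print(inc(s,target(.487,-.1772,.519,.160)))
im,d,c=ld("top");P=cloud(d,c);print("can",P[165,503],"plate",P[180,345])
E
```

```text
(array([ 18.3, 369.4,  -0.5]), array([ 2.00e-04,  7.00e-04, -2.37e-01]))
can [ 0.6883218  -0.36944082  0.16879255] plate [0.6977656  0.00997808 0.01938953]
```

Call:
step_arm(increments=[[[0, 4, 0], [0, 0, 0], 0], [[1, 14, 0], [0, 0, -0.01], 0], [[2, 30, 0], [0, 0, -0.02], 0], [[3, 50, 0], [0, 0, -0.035], 0], [[4, 74, 0], [0, 0, -0.05], 0], [[5, 98, 0], [0, 0, -0.065], 0], [[6, 122, 0], [0, 0, -0.08], 0], [[7, 146, 0], [0, 0, -0.095], 0], [[8, 170, 0], [0, 0, -0.11], 0], [[10, 194, 0], [0, 0, -0.125], 0], [[11, 218, 0], [0, 0, -0.14], 0], [[12, 242, 0], [0, 0, -0.155], 0], [[13, 266, 0], [0, 0, -0.17], 0], [[14, 290, 0], [0, 0, -0.185], 0], [[15, 312, 0], [0, 0, -0.2], 0], [[16, 332, 0], [0, 0, -0.215], 0], [[17, 349, 0], [0, 0, -0.225], 0], [[18, 361, 0], [0, 0, -0.233], 0], [[18.3, 367, 0], [0, 0, -0.237], 0], [[18.3, 369.4, 0], [0, 0, -0.237], 0]])

```text
clock: 7.0
tool_pos: [0.4866, -0.1781, 0.5185]
tool_rot: [-3.132, -0.249, 0.001]
wrist_force: [-0.0, 0.8, -9.9]
gripper_width: 0.164
```

Call:
step_arm(increments=[[[0, 0, 5], [0, 0, 0], 0], [[0, 0, 15], [0, 0, 0], 0], [[0, 0, 24], [0, 0, 0], 0], [[0, 0, 28], [0, 0, 0], 0], [[0, 0, 28], [0, 0, 0], 0], [[0, 0, 28], [0, 0, 0], 0]])

```text
clock: 7.6
tool_pos: [0.4871, -0.177, 0.4907]
tool_rot: [-3.131, -0.252, 0.0]
wrist_force: [-0.5, 0.6, -9.5]
gripper_width: 0.161
```

```bash
python3 - <<'E'
from h import *;from rig import *
s=get_state();print(s['clock'],s['tool_pos'],s['wrist_force'],s['wrist_torque'],s['gripper_width'],inc(s,target(.487,-.1772,.491,.160)))
for n in("side","wrist","top"):
    c=get_calibration(n);im,d=camera(n);cv2.imwrite(f"pics/{n}4.png",im);np.save(f"pics/{n}4.npy",d);np.save(f"pics/{n}4c.npy",c,allow_pickle=True)
cv2.imwrite("pics/s4.png",crop(cv2.imread("pics/side4.png"),250,60,450,250,3))
E
```

```text
7.6 [ 0.48705152 -0.17695523  0.4906762 ] [-0.47052601  0.61877054 -9.47064833] [-0.06393831 -0.05575877  0.00692503] 0.1614891797666725 (array([-0.1,  0.2, -0.3]), array([-0.0001,  0.0001,  0.0004]))
```

View pics/s4.png

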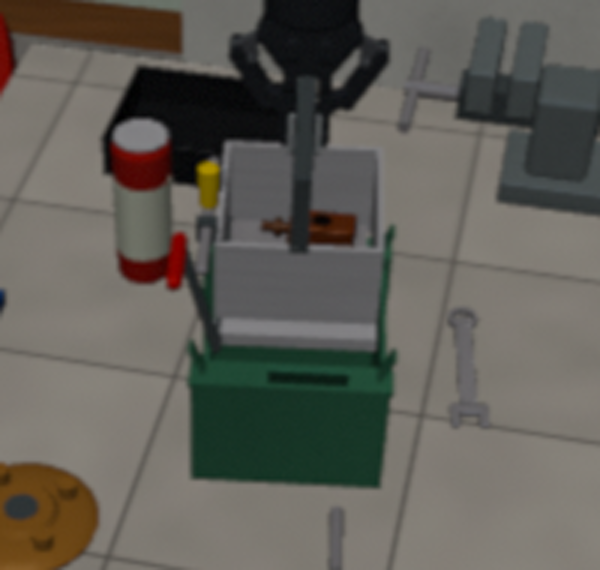

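View pics/wrist4.png

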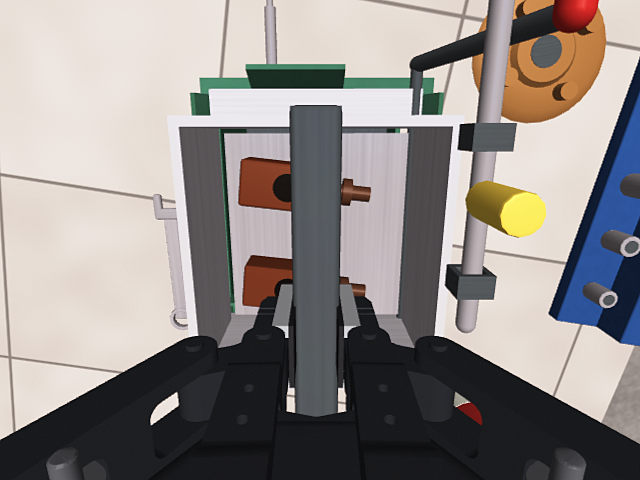

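```bash
python3 - <<'E'
from h import *
im,d,c=ld("wrist",4);P=cloud(d,c);hs=cv2.cvtColor(im,cv2.COLOR_BGR2HSV).astype(int)
yaw=.160;Rz=np.array([[np.cos(yaw),np.sin(yaw)],[-np.sin(yaw),np.cos(yaw)]])
L=P.copy();L[...,:2]=(P[...,:2]-[.48705,-.17696])@Rz.T   # in tool-yaw frame about TCP
g=(hs[...,0]>60)&(hs[...,0]<95)&(hs[...,1]>80)&(d>0)&(L[...,2]>.1)&(L[...,1]>.05)
for lo,hi in((.138,.1465),(.1465,.155),(.155,.165),(.165,.18)):
    q=L[g&(L[...,2]>lo)&(L[...,2]<hi)];print(lo,len(q),q.min(0).round(4),q.max(0).round(4))
r=(hs[...,1]<40)&(hs[...,2]>150)&(d>0)&(abs(L[...,2]-.194)<.004)&(L[...,1]>.05)
q=L[r];print("rail",len(q),q.min(0),q.max(0), np.percentile(q[:,0],[1,99]),np.percentile(q[:,1],[1,99]))
# guides y edges on left and right
for a,b in((180,215),(240,350),(420,450)):
    m=g.copy();m[:,:a]=0;m[:,b:]=0;q=L[m&(L[...,2]>.135)];print(a,len(q),q.min(0).round(4),q.max(0).round(4))
    if a==240: print(np.histogram(q[:,2],8))
E
python3 - <<'E'
from h import *
cv2.imwrite("pics/w4c.png",crop(cv2.imread("pics/wrist4.png"),170,50,470,140,2.6))
E
```

```text
0.138 1333 [-0.0901  0.095   0.1425] [0.0893 0.1061 0.1465]
0.1465 445 [-0.0895  0.08    0.1465] [0.0879 0.1057 0.155 ]
0.155 1214 [-0.0861  0.0789  0.155 ] [0.0855 0.1068 0.165 ]
0.165 1470 [-0.0908  0.0786  0.165 ] [0.0901 0.1123 0.1724]
rail 7929 [-0.07144766  0.0502409   0.19001861] [0.06873995 0.11206041 0.19582403] [-0.06935861  0.06153395] [0.05034842 0.09326809]
180 576 [-0.0908  0.0786  0.1426] [-0.0788  0.106   0.1723]
240 2460 [-0.0596  0.0987  0.1432] [0.0246 0.1123 0.1724]
(array([155,  76, 274, 311, 295, 314, 399, 636]), array([0.14321913, 0.1468724 , 0.15052567, 0.15417894, 0.15783221,
       0.16148548, 0.16513875, 0.16879202, 0.17244529]))
420 579 [0.0679 0.0787 0.1435] [0.0901 0.106  0.1931]
```

View pics/w4c.png

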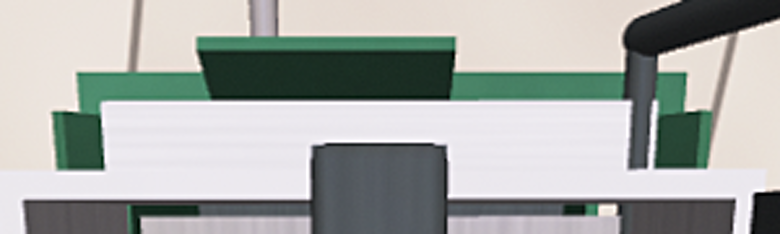

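Call:
step_arm(increments=[[[1, 0, 4], [0, 0, 0], 0], [[1, 0, 8], [0, 0, 0], 0], [[1, 0, 12], [0, 0, 0], 0], [[1, 0, 16], [0, 0, 0], 0], [[1, 0, 20], [0, 0, 0], 0], [[1, 0, 24], [0, 0, 0], 0], [[1, 0, 28], [0, 0, 0], 0], [[1, 0, 31], [0, 0, 0], 0], [[1, 0, 33], [0, 0, 0], 0], [[1, 0, 33], [0, 0, 0], 0]])

```text
clock: 8.75
tool_pos: [0.4879, -0.177, 0.4574]
tool_rot: [-3.131, -0.251, 0.001]
wrist_force: [-0.2, -0.2, -10.0]
gripper_width: 0.165
```

Call:
step_arm(increments=[[[0, 0, 1.5], [0, 0, 0], 0], [[0, 0, 3], [0, 0, 0], 0], [[0, 0, 4], [0, 0, 0], 0], [[0, 0, 4], [0, 0, 0], 0]])

```text
clock: 9.15
tool_pos: [0.488, -0.1773, 0.4544]
tool_rot: [3.13, 0.251, 0.002]
wrist_force: [-0.4, -1.4, -6.7]
gripper_width: 0.165
```

```bash
python3 - <<'E'
from h import *;from rig import *
s=get_state();print(s['clock'],s['tool_pos'],s['wrist_force'],s['wrist_torque'],s['gripper_width'],inc(s,target(.487,-.1772,.491,.160)))
for n in("side","wrist"):
    c=get_calibration(n);im,d=camera(n);cv2.imwrite(f"pics/{n}5.png",im);np.save(f"pics/{n}5.npy",d);np.save(f"pics/{n}5c.npy",c,allow_pickle=True)
cv2.imwrite("pics/s5.png",np.hstack([cv2.resize(crop(cv2.imread("pics/side5.png"),250,60,450,250,3),(400,380)),cv2.resize(crop(cv2.imread("pics/wrist5.png"),120,20,520,400,1),(400,380))]))
E
```

```text
9.15 [ 0.4880451  -0.17728285  0.45438233] [-0.44376    -1.35315321 -6.65578387] [-0.30250408  0.1013612  -0.00066772] 0.16549185260078425 (array([ -1. ,  -0.2, -36.6]), array([ 0.0013, -0.0012, -0.0002]))
```

View pics/s5.png

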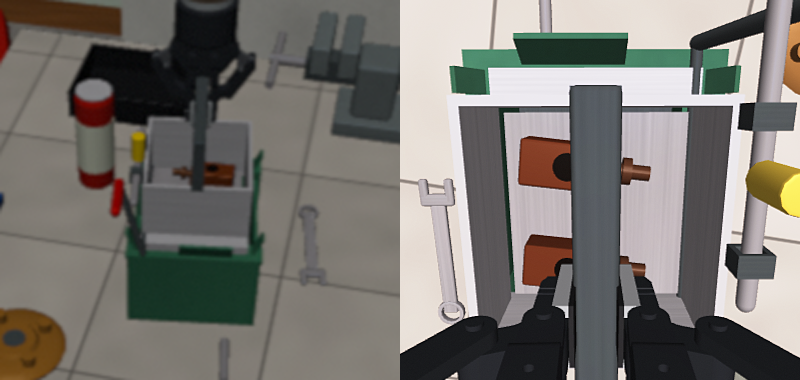

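Call:
step_arm(increments=[[[0, 0, 0.6], [0, 0, 0], 0], [[0, 0, 0.6], [0, 0, 0], 0.3], [[0, 0, 0.6], [0, 0, 0], 0.6], [[0, 0, 0.6], [0, 0, 0], 0.8], [[0, 0, 0.6], [0, 0, 0], 0.8], [[0, 0, 0.6], [0, 0, 0], 0.8], [[0, 0, -10], [0, 0, 0], 0.8], [[0, 0, -35], [0, 0, 0], 0.8], [[0, 0, -70], [0, 0, 0], 0.8], [[0, 0, -100], [0, 0, 0], 0.8], [[0, 0, -115], [0, 0, 0], 0.8], [[0, 0, -120], [0, 0, 0], 0.8], [[0, 0, -120], [0, 0, 0], 0.8], [[0, 0, -120], [0, 0, 0], 0.8]])

```text
clock: 10.65
tool_pos: [0.4881, -0.177, 0.5728]
tool_rot: [-3.131, -0.251, 0.002]
wrist_force: [-0.6, -0.4, -0.5]
gripper_width: 0.801
```

```bash
cat >> h.py <<'E'
def snap(n,k):
    from rig import camera,get_calibration
    c=get_calibration(n);im,d=camera(n);cv2.imwrite(f"pics/{n}{k}.png",im);np.save(f"pics/{n}{k}.npy",d);np.save(f"pics/{n}{k}c.npy",c,allow_pickle=True);return im,d,c
E
python3 - <<'E'
from h import *;from rig import *
s=get_state();print(s['clock'],s['tool_pos'],s['wrist_force'],s['gripper_width'])
for n in("side","wrist"): snap(n,6)
im,d,c=ld("wrist",6);P=cloud(d,c);hs=cv2.cvtColor(im,cv2.COLOR_BGR2HSV).astype(int);h,S,v=hs[...,0],hs[...,1],hs[...,2]
m=(abs(P[...,2]-.305)<.006)&(v<110)&(d>0)&(abs(P[...,0]-.487)<.05);m[350:]=0;q=P[m];print("handle",len(q),q.mean(0),cv2.minAreaRect((q[:,:2]*1000).astype(np.float32)))
m=(h>22)&(h<35)&(S>120)&(P[...,2]>.27)&(P[...,2]<.3);print("knobtop",P[m].mean(0),m.sum())
m=((h<6)|(h>174))&(S>150)&(P[...,2]>.24)&(P[...,2]<.3);q=P[m];print("peg",q.mean(0),q.min(0),q.max(0))
m=(abs(P[...,2]-.235)<.004)&(S<40)&(v>150)&(d>0);q=P[m];A=np.c_[q[:,:2]-q[:,:2].mean(0),np.ones(len(q))];print("rim plane",np.linalg.lstsq(A,q[:,2],rcond=None)[0])
E
```

```text
10.65 [ 0.48805357 -0.17703895  0.57276408] [-0.61271192 -0.43879481 -0.46773837] 0.8007473365013863
handle 5521 [ 0.48589189 -0.17194956  0.30497348] ((486.8728332519531, -178.08950805664062), (16.0253849029541, 149.24240112304688), 9.224392890930176)
knobtop [ 0.55670021 -0.12872567  0.28477044] 501
peg [ 0.5592106  -0.03870058  0.27050025] [ 0.55020727 -0.06131159  0.26419842] [ 0.5696611  -0.01595215  0.27397191]
rim plane [ 0.00115592 -0.00182655  0.23512823]
```

View pics/wrist6.png

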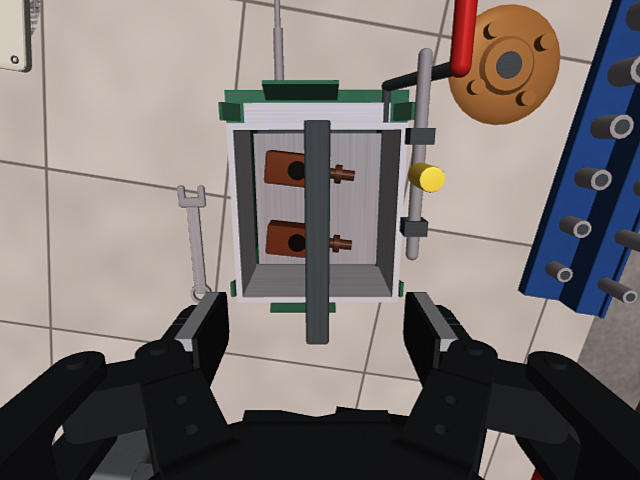

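```bash
cat >> h.py <<'E'
B=np.array([.4872,-.1776,.145]);YB=.161
def bt(x,y,z,yaw=0):  # box-frame grasp point mm -> TCP target
    c,s=np.cos(YB),np.sin(YB);x,y,z=x/1e3,y/1e3,z/1e3
    return target(B[0]+c*x-s*y,B[1]+s*x+c*y,B[2]+z+.155,YB+yaw)
def inbox(p):
    c,s=np.cos(YB),np.sin(YB);d=np.asarray(p)-B;return np.stack([c*d[...,0]+s*d[...,1],-s*d[...,0]+c*d[...,1],d[...,2]],-1)*1000
E
python3 - <<'E'
from h import *;from rig import *
s=get_state();print(inc(s,bt(77,38,190)),inc(s,bt(77,38,128)))
print(inbox([[.5567,-.1287,.2848],[.5592,-.0387,.2705]]))
im,d,c=ld("wrist",6);L=inbox(cloud(d,c))
for u,v in((420,135),(414,227),(424,100),(415,200),(415,255),(425,55),(400,85),(440,73),(455,67),(464,30)):print((u,v),L[v,u].round(1))
E
```

```text
(array([ 76.2, -37.5,  82.3]), array([-0.0013,  0.0022, -0.001 ])) (array([ 76.4, -37.5, 144.3]), array([-0.0013,  0.0022, -0.001 ]))
[[ 76.44012109  37.12637725 139.8       ]
 [ 93.33527163 125.56168631 125.5       ]]
(420, 135) [ 75.   64.9 107.8]
(414, 227) [ 75.5  -4.3 107.2]
(424, 100) [ 77.   89.2 104.6]
(415, 200) [ 75.6  16.4 104.2]
(415, 255) [ 78.8 -28.4 103.8]
(425, 55) [ 75.1 118.6 106.2]
(400, 85) [ 71.3 105.7  45.2]
(440, 73) [ 86.6 107.  105.8]
(455, 67) [ 90.1 107.9 125.8]
(464, 30) [ 93.3 129.4 127.1]
```

Call:
step_arm(increments=[[[10, -5, 8], [0, 0, 0], 0.6], [[30, -15, 25], [0, 0, 0], 0.6], [[50, -25, 45], [0, 0, 0], 0.6], [[68, -34, 65], [0, 0, 0], 0.6], [[76, -37.5, 78], [0, 0, 0], 0.6], [[76.3, -37.5, 90], [0, 0, 0], 0.6], [[76.3, -37.5, 110], [0, 0, 0], 0.6], [[76.3, -37.5, 128], [0, 0, 0], 0.6], [[76.3, -37.5, 137], [0, 0, 0], 0.6], [[76.3, -37.5, 139.5], [0, 0, 0], 0.6], [[76.3, -37.5, 139.5], [0, 0, 0], 0.6], [[76.3, -37.5, 139.5], [0, 0, 0], 0.6]])

```text
clock: 11.95
tool_pos: [0.5575, -0.1279, 0.4352]
tool_rot: [3.131, 0.251, 0.003]
wrist_force: [0.5, 0.2, 0.1]
gripper_width: 0.597
```

```bash
python3 - <<'E'
from h import *;from rig import *
s=get_state();print(s['clock'],s['tool_pos'],s['wrist_force'],s['gripper_width'],inc(s,bt(77,38,133)))
for n in("side","wrist"): snap(n,7)
cv2.imwrite("pics/s7.png",np.hstack([cv2.resize(crop(cv2.imread("pics/side7.png"),250,60,450,250,3),(400,380)),cv2.resize(cv2.imread("pics/wrist7.png"),(400,380))]))
E
```

```text
11.95 [ 0.55753061 -0.12793854  0.43523677] [0.50915275 0.20708937 0.06504755] 0.5965294539534876 (array([-0.4, -0.3,  2.2]), array([ 0.0007, -0.0017, -0.0012]))
```

View pics/s7.png

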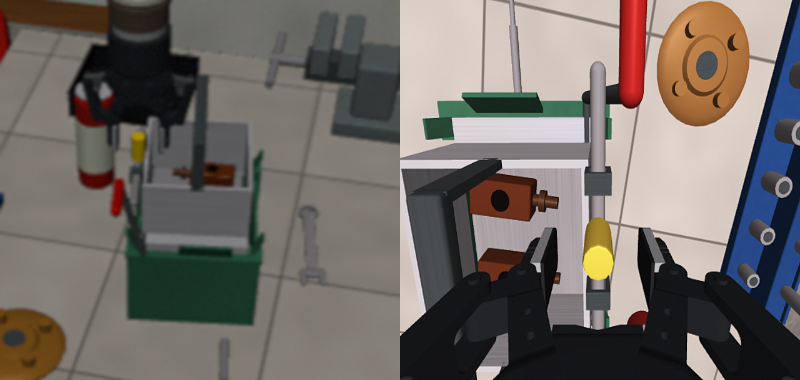

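Call:
step_arm(increments=[[[0, 0, 1.5], [0, 0, 0], 0], [[0, 0, 1.5], [0, 0, 0], 0], [[0, 0, 1.5], [0, 0, 0], 0], [[0, 0, 1.5], [0, 0, 0], 0], [[0, 0, 1.5], [0, 0, 0], 0], [[0, 4, 1.5], [0, 0, 0], 0], [[0, 8, 1.5], [0, 0, 0], 0], [[0, 12, 1.5], [0, 0, 0], 0], [[0, 16, 1.5], [0, 0, 0], 0], [[0, 20, 1.5], [0, 0, 0], 0], [[0, 24, 1.5], [0, 0, 0], 0], [[0, 28, 1.5], [0, 0, 0], 0], [[0, 31, 1.5], [0, 0, 0], 0], [[0, 33, 1.5], [0, 0, 0], 0], [[0, 33, 1.5], [0, 0, 0], 0]], force=30)

```text
clock: 13.55
tool_pos: [0.5628, -0.1603, 0.433]
tool_rot: [-3.13, -0.251, -0.002]
wrist_force: [3.8, 3.5, 2.4]
gripper_width: 0.197
```

```bash
python3 - <<'E'
from h import *;from rig import *
s=get_state();print(s['clock'],inbox(s['tool_pos']),s['wrist_force'],s['gripper_width'],inc(s,bt(77,38,133)))
for n in("side","wrist"): snap(n,8)
cv2.imwrite("pics/s8.png",np.hstack([cv2.resize(crop(cv2.imread("pics/side8.png"),250,60,450,250,3),(400,380)),cv2.resize(cv2.imread("pics/wrist8.png"),(400,380))]))
E
```

```text
13.55 [ 77.3936541    5.00190544 288.00613466] [3.76074374 3.5423922  2.39519074] 0.19701874033973316 (array([ -0.4, -33. ,   0.1]), array([-0.0014, -0.0012, -0.0009]))
```

View pics/s8.png

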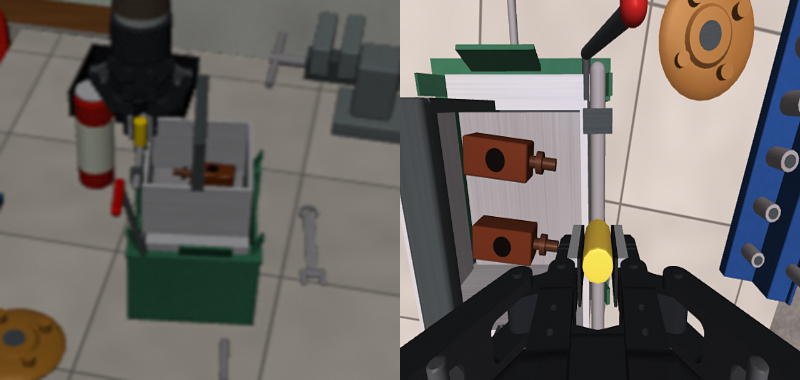

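```bash
python3 - <<'E'
from h import *;from rig import *
s=get_state();
for t in(bt(77,5,180),bt(95,142,180),bt(95,142,120)):print(inc(s,t))
E
```

```text
(array([ -0.3,   0. , -47. ]), array([-0.001 , -0.0012, -0.0008]))
(array([  17.6, -137. ,  -46.8]), array([-0.001 , -0.0012, -0.0008]))
(array([  17.5, -136.9,   13.2]), array([-0.001 , -0.0012, -0.0008]))
```

Call:
step_arm(increments=[[[0, 0, 0], [0, 0, 0], 0.6], [[0, 0, 0], [0, 0, 0], 0.6], [[0, 0, 0], [0, 0, 0], 0.6], [[0, 0, -8], [0, 0, 0], 0.6], [[0, 0, -24], [0, 0, 0], 0.6], [[0, 0, -40], [0, 0, 0], 0.6], [[2, -12, -47], [0, 0, 0], 0.6], [[5, -36, -47], [0, 0, 0], 0.6], [[9, -65, -47], [0, 0, 0], 0.6], [[12, -95, -47], [0, 0, 0], 0.6], [[16, -120, -47], [0, 0, 0], 0.6], [[17.5, -133, -47], [0, 0, 0], 0.6], [[17.5, -137, -47], [0, 0, 0], 0.6], [[17.5, -137, -35], [0, 0, 0], 0.6], [[17.5, -137, -35], [0, 0, 0], 0.6]])

```text
clock: 15.15
tool_pos: [0.5578, -0.0228, 0.4663]
tool_rot: [3.131, 0.25, -0.004]
wrist_force: [-1.3, -0.7, 0.3]
gripper_width: 0.602
```

```bash
python3 - <<'E'
from h import *;from rig import *
s=get_state();print(s['clock'],inbox(s['tool_pos']),s['wrist_force'],s['gripper_width'],inc(s,bt(95,142,120)))
for n in("side","wrist","top"): snap(n,9)
cv2.imwrite("pics/s9.png",np.hstack([cv2.resize(crop(cv2.imread("pics/side9.png"),250,60,450,250,3),(400,380)),cv2.resize(cv2.imread("pics/wrist9.png"),(400,380))]))
for n in("wrist","side"):
    im,d,c=ld(n,9);L=inbox(cloud(d,c));hs=cv2.cvtColor(im,cv2.COLOR_BGR2HSV).astype(int)
    k=((hs[...,0]<6)|(hs[...,0]>174))&(hs[...,1]>150)&(abs(L[...,2]-120)<20)&(abs(L[...,0]-90)<30)&(L[...,1]>100);q=L[k];print(n,"peg",len(q),q.mean(0),q.min(0),q.max(0))
    k=(hs[...,0]>22)&(hs[...,0]<35)&(hs[...,1]>120)&(abs(L[...,2]-140)<4)&(abs(L[...,0]-77)<20);q=L[k];print("knob",len(q),q.mean(0) if len(q) else 0)
E
```

```text
15.15 [ 94.49926848 141.51317945 321.30759333] [-1.25348671 -0.72161835  0.34133185] 0.6022060502876869 (array([ 0.6, -0.5, 46.3]), array([-0.    ,  0.0028, -0.0015]))
wrist peg 3550 [ 94.52765538 139.26204216 125.83276594] [ 87.5676707  105.16793288 118.90943911] [101.3522071  169.44945206 129.25648066]
knob 0 0
side peg 82 [ 93.21484107 143.63780124 125.22769585] [ 87.53339941 110.70599533 118.61152754] [ 99.8012829  171.64158383 130.3110106 ]
knob 0 0
```

View pics/s9.png

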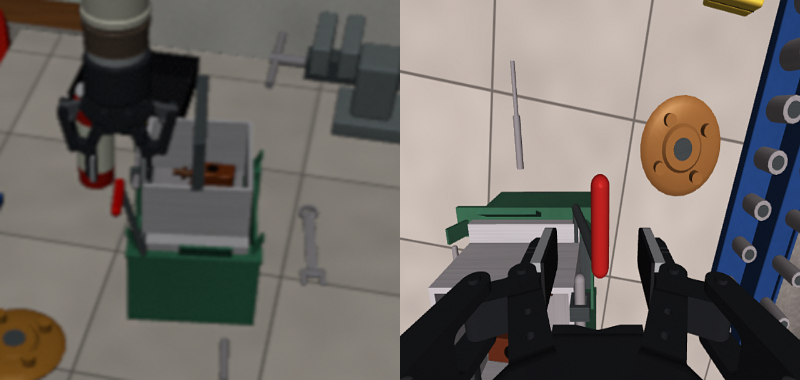

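Call:
step_arm(increments=[[[1, 0, 10], [0, 0, 0], 0.6], [[1, 0, 25], [0, 0, 0], 0.6], [[1, 0, 38], [0, 0, 0], 0.6], [[1, 0, 45], [0, 0, 0], 0.6], [[1, 0, 46], [0, 0, 0], 0.5], [[1, 0, 46], [0, 0, 0], 0.35], [[1, 0, 46], [0, 0, 0], 0.22], [[1, 0, 46], [0, 0, 0], 0.22], [[1, 0, 46], [0, 0, 0], 0.22], [[1, 0, 46], [0, 0, 0], 0.22]], force=20)

```text
clock: 16.3
tool_pos: [0.5591, -0.0222, 0.422]
tool_rot: [3.131, 0.251, 0.001]
wrist_force: [0.6, 0.5, -0.4]
gripper_width: 0.221
```

```bash
python3 - <<'E'
from h import *;from rig import *
s=get_state();print(s['clock'],inbox(s['tool_pos']),s['wrist_force'],s['gripper_width'],inc(s,bt(95.8,142,120)))
for n in("side","wrist"): snap(n,10)
cv2.imwrite("pics/s10.png",np.hstack([cv2.resize(crop(cv2.imread("pics/side10.png"),250,60,450,250,3),(400,380)),cv2.resize(cv2.imread("pics/wrist10.png"),(400,380))]))
E
```

```text
16.3 [ 95.85598202 141.86865928 277.02814635] [ 0.63348996  0.48240892 -0.35931354] 0.22069609728621112 (array([-0.1, -0.1,  2. ]), array([ 0.0001, -0.0006, -0.0009]))
```

View pics/s10.png

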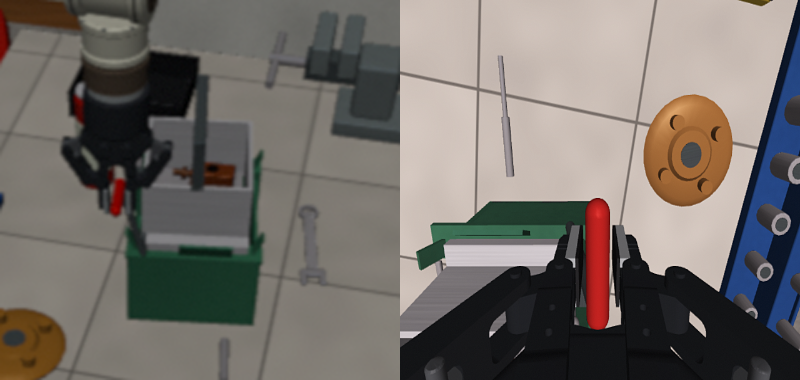

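Call:
step_arm(increments=[[[-3, 0, 1], [0, 0, 0], 0.22], [[-7, 0, 0.5], [0, 0, 0], 0.22], [[-12, 0, -0.5], [0, 0, 0], 0.22], [[-17, 0, -1.5], [0, 0, 0], 0.22], [[-22, 0, -2], [0, 0, 0], 0.22], [[-27, 0, -2], [0, 0, 0], 0.22], [[-32, 0, -2], [0, 0, 0], 0.22]])

```text
clock: 17.1
tool_pos: [0.527, -0.0274, 0.4238]
tool_rot: [3.131, 0.251, 0.0]
wrist_force: [0.1, -0.1, 0.4]
gripper_width: 0.224
```

```bash
python3 - <<'E'
from h import *;from rig import *
s=get_state();print(s['clock'],inbox(s['tool_pos']),s['wrist_force'],s['gripper_width'])
for n in("side",): snap(n,11)
cv2.imwrite("pics/s11.png",crop(cv2.imread("pics/side11.png"),250,60,450,250,3))
E
```

```text
17.1 [ 63.32586845 141.8653366  278.82698867] [ 0.05104488 -0.10124932  0.37963791] 0.22446583578882146
```

View pics/s11.png

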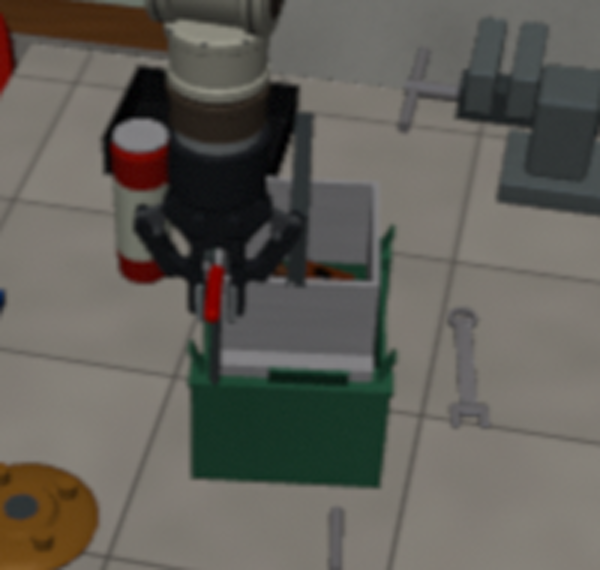

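Call:
step_arm(increments=[[[-4, 0, 0], [0, 0, 0], 0.22], [[-8, 0, 0], [0, 0, 0], 0.22], [[-13, 0, 0.5], [0, 0, 0], 0.22], [[-18, 0, 1], [0, 0, 0], 0.22], [[-23, 0, 2], [0, 0, 0], 0.22], [[-28, 0, 3.5], [0, 0, 0], 0.22], [[-33, 0, 5], [0, 0, 0], 0.22], [[-37, 0, 6.5], [0, 0, 0], 0.22], [[-42, 0, 8.5], [0, 0, 0], 0.22], [[-46.5, 0, 10.5], [0, 0, 0], 0.22], [[-51, 0, 12.5], [0, 0, 0], 0.22], [[-55.5, 0, 15], [0, 0, 0], 0.22], [[-60, 0, 18], [0, 0, 0], 0.22], [[-64, 0, 20.5], [0, 0, 0], 0.22], [[-67, 0, 23], [0, 0, 0], 0.22], [[-70, 0, 25], [0, 0, 0], 0.22], [[-72, 0, 26], [0, 0, 0], 0.22], [[-73, 0, 27], [0, 0, 0], 0.22], [[-73, 0, 27], [0, 0, 0], 0.22]])

```text
clock: 19.05
tool_pos: [0.4552, -0.039, 0.3965]
tool_rot: [3.131, 0.251, -0.001]
wrist_force: [1.6, 0.5, 0.9]
gripper_width: 0.218
```

```bash
python3 - <<'E'
from h import *;from rig import *
s=get_state();print(s['clock'],inbox(s['tool_pos']),s['wrist_force'],s['gripper_width'])
for n in("side","wrist","top"): snap(n,12)
cv2.imwrite("pics/s12.png",np.hstack([cv2.resize(crop(cv2.imread("pics/side12.png"),250,60,450,250,3),(400,380)),cv2.resize(crop(cv2.imread("pics/top12.png"),350,180,510,320,3),(400,380))]))
E
```

```text
19.05 [ -9.36990963 141.9106108  251.54369235] [1.56148365 0.48984809 0.86024553] 0.21776769814879265
```

View pics/s12.png

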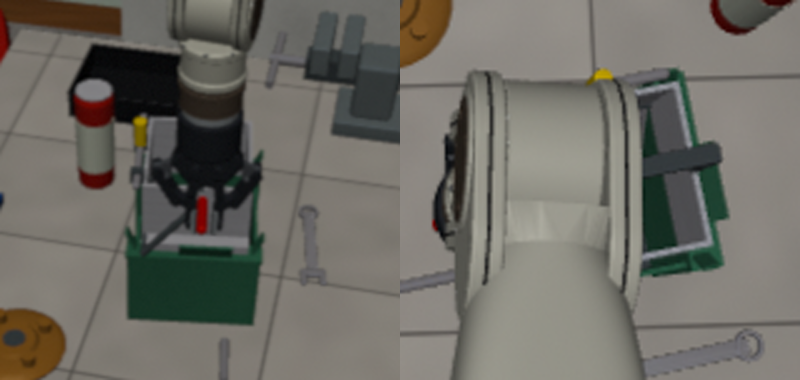

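View pics/wrist12.png

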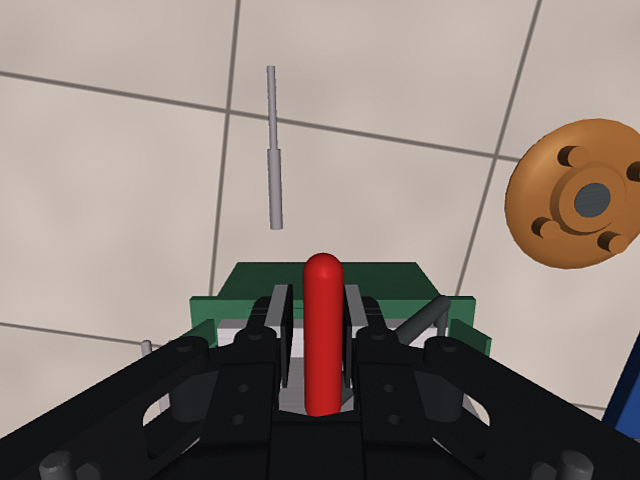

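Call:
step_arm(increments=[[[1, 0, 0], [0, 0, 0], 0.5], [[1, 0, 0], [0, 0, 0], 0.5], [[1, 0, 0], [0, 0, 0], 0.5], [[1, 0, -20], [0, 0, 0], 0.5], [[1, 0, -60], [0, 0, 0], 0.5], [[1, 0, -105], [0, 0, 0], 0.5], [[3, 20, -145], [0, 0, 0], 0.5], [[6, 60, -170], [0, 0, 0], 0.5], [[9, 100, -176], [0, 0, 0], 0.5], [[9, 130, -176], [0, 0, 0], 0.5], [[9, 142, -176], [0, 0, 0], 0.5], [[9, 142, -176], [0, 0, 0], 0.5], [[9, 142, -176], [0, 0, 0], 0.5]])

```text
clock: 20.5
tool_pos: [0.4868, -0.1772, 0.5724]
tool_rot: [-3.13, -0.251, 0.001]
wrist_force: [0.7, -0.4, -0.0]
gripper_width: 0.503
```

```bash
python3 - <<'E'
from h import *;from rig import *
s=get_state();print(s['clock'],inbox(s['tool_pos']),s['wrist_force'],s['gripper_width'])
for n in("wrist","side"): snap(n,13)
im,d,c=ld("wrist",13);L=inbox(cloud(d,c));hs=cv2.cvtColor(im,cv2.COLOR_BGR2HSV).astype(int);h,S,v=hs[...,0],hs[...,1],hs[...,2]
k=((h<6)|(h>174))&(S>150)&(abs(L[...,2]-100)<30)&(L[...,1]>100);q=L[k];print("peg",len(q),q.mean(0),q.max(0))
k=(v<110)&(abs(L[...,2]-160)<4)&(abs(L[...,0])<25);k[350:]=0;q=L[k];print("handle",cv2.minAreaRect(q[:,:2].astype(np.float32)),q[:,2].mean())
k=(h>3)&(h<16)&(S>120)&(v<190)&(abs(L[...,0])<80)&(abs(L[...,1])<80);q=L[k];print("rust",len(q),q.min(0),q.max(0))
E
```

```text
20.5 [-3.66533088e-01  5.08932367e-01  4.27384433e+02] [ 0.68439499 -0.37252045 -0.04584142] 0.5033464186174897
peg 1528 [ -7.88585156 129.15038056 103.06101118] [ -1.53079468 154.28906041 106.66236081]
handle ((-0.921778678894043, -0.5657119750976562), (16.02365493774414, 148.40182495117188), 0.09887734055519104) 159.98558690141346
rust 1305 [ -77.25784438  -50.42339935 -135.05995362] [ -1.78451899  67.79099515 396.64492707]
```

View pics/wrist13.png

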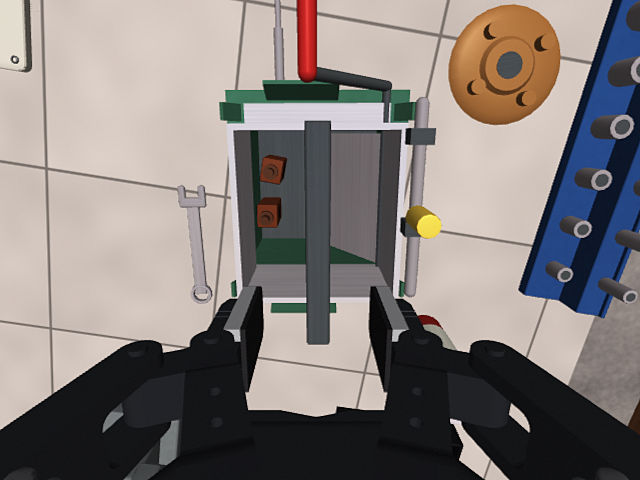

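```bash
python3 - <<'E'
from h import *
im,d,c=ld("wrist",13);L=inbox(cloud(d,c))
for u,v in((272,160),(280,165),(272,170),(265,160),(270,180),(268,205),(278,205),(278,220),(268,213),(268,224),(260,205),(300,220),(345,230),(370,200),(370,150),(338,200),(336,240),(338,150)):print((u,v),L[v,u].round(1),im[v,u])
cv2.imwrite("pics/w13c.png",crop(im,220,110,420,310,3.8)[:600])
E
```

```text
(272, 160) [-55.2  34.  -78.2] [ 38  59 121]
(280, 165) [-45.8  27.9 -79.7] [ 36  57 121]
(272, 170) [-53.1  24.1 -56.2] [17 27 47]
(265, 160) [-63.9  34.  -79.1] [ 36  58 119]
(270, 180) [-58.6   9.6 -79.2] [ 28  49 114]
(268, 205) [-61.9 -21.4 -77.4] [ 29  49 113]
(278, 205) [-51.6 -25.6 -99.4] [10 15 35]
(278, 220) [-51.7 -44.7 -94.6] [ 4  9 26]
(268, 213) [-60.9 -29.4 -66.4] [34 49 85]
(268, 224) [-61.4 -43.3 -66.4] [31 47 80]
(260, 205) [-72.3 -21.7 -79.2] [ 29  50 115]
(300, 220) [ -24.5  -54.5 -137.3] [80 79 75]
(345, 230) [ 32.1 -43.1 -35. ] [106 102 109]
(370, 200) [55.  -1.9 -1.2] [106 103 110]
(370, 150) [53.4 49.2 -3.1] [102 100 106]
(338, 200) [ 23.9  -9.4 -44.1] [104 101 107]
(336, 240) [ 22.4 -58.5 -46.7] [105 101 108]
(338, 150) [ 23.3  47.3 -46.9] [103 100 106]
```

View pics/w13c.png

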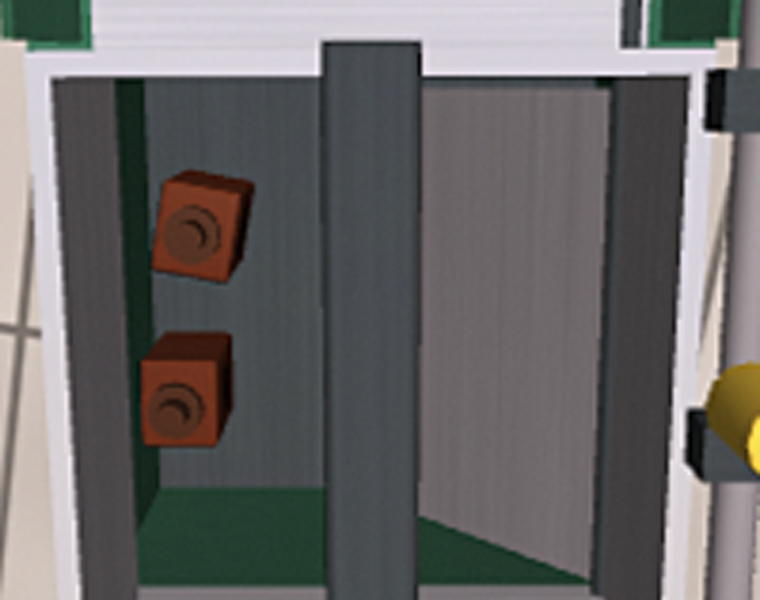

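Call:
step_arm(increments=[[[0, -15, 0], [0, 0, 0], 0.5], [[-2, -50, 0], [0, 0, 0], 0.5], [[-4, -90, 10], [0, 0, 0], 0.5], [[-7, -125, 30], [0, 0, 0], 0.5], [[-8, -141, 65], [0, 0, 0], 0.5], [[-8, -141.5, 105], [0, 0, 0], 0.5], [[-8, -141.5, 140], [0, 0, 0], 0.5], [[-8, -141.5, 165], [0, 0, 0], 0.5], [[-8, -141.5, 174], [0, 0, 0], 0.5], [[-8, -141.5, 174], [0, 0, 0], 0.35], [[-8, -141.5, 174], [0, 0, 0], 0.22], [[-8, -141.5, 174], [0, 0, 0], 0.22], [[-8, -141.5, 174], [0, 0, 0], 0.22]])

```text
clock: 21.9
tool_pos: [0.4569, -0.0393, 0.4001]
tool_rot: [3.131, 0.251, 0.004]
wrist_force: [-0.6, -0.1, 0.2]
gripper_width: 0.219
```

```bash
python3 - <<'E'
from h import *;from rig import *
s=get_state();print(s['clock'],inbox(s['tool_pos']),s['wrist_force'],s['gripper_width'])
snap("wrist",14)
E
```

```text
21.9 [ -7.76242267 141.36884461 255.0861562 ] [-0.63897762 -0.0944137   0.18360478] 0.2191835845825439
```

View pics/wrist14.png

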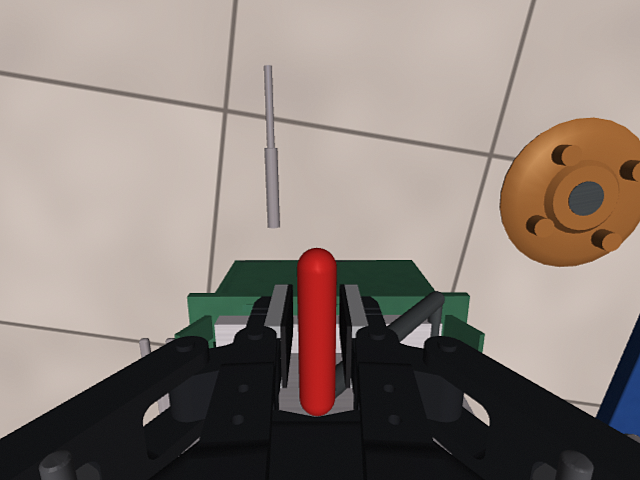

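Call:
step_arm(increments=[[[3, 0, 0], [0, 0, 0], 0.22], [[6, 0, -2], [0, 0, 0], 0.22], [[8.5, 0, -4], [0, 0, 0], 0.22], [[12, 0, -6.5], [0, 0, 0], 0.22], [[16, 0, -9], [0, 0, 0], 0.22], [[20, 0, -11.5], [0, 0, 0], 0.22], [[25, 0, -14], [0, 0, 0], 0.22], [[30, 0, -16], [0, 0, 0], 0.22], [[35, 0, -18], [0, 0, 0], 0.22], [[40, 0, -20], [0, 0, 0], 0.22], [[45, 0, -21.5], [0, 0, 0], 0.22], [[50, 0, -22.5], [0, 0, 0], 0.22]])

```text
clock: 23.15
tool_pos: [0.5063, -0.0313, 0.4215]
tool_rot: [3.131, 0.251, 0.001]
wrist_force: [-3.2, 0.2, 2.4]
gripper_width: 0.22
```

```bash
python3 - <<'E'
from h import *;from rig import *
s=get_state();print(s['clock'],inbox(s['tool_pos']),s['wrist_force'],s['gripper_width'])
snap("side",15);cv2.imwrite("pics/s15.png",crop(cv2.imread("pics/side15.png"),250,60,450,250,3))
E
```

```text
23.15 [ 42.33267791 141.35926514 276.52048058] [-3.24658475  0.1963361   2.37515869] 0.21970908110240345
```

View pics/s15.png

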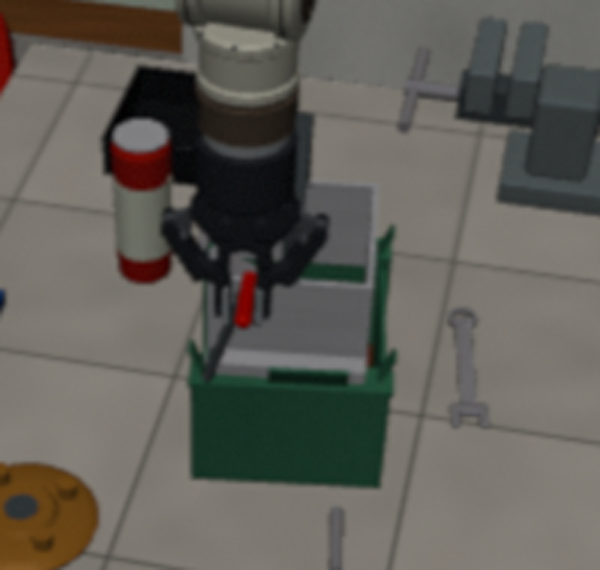

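```bash
python3 - <<'E'
from h import *
im,d,c=ld("side",15);L=inbox(cloud(d,c))
for u,v in((373,176),(374,178),(374,180),(372,178)):print((u,v),L[v,u].round(1),im[v,u])
i0,d0,c0=ld("side",13)
cv2.imwrite("pics/s15c.png",np.hstack([crop(im,340,120,400,200,6),crop(i0,340,120,400,200,6)]))
E
```

```text
(373, 176) [-76.9 -40.2 -81.2] [27 38 57]
(374, 178) [-81.1 -50.4 -97.5] [17 28 33]
(374, 180) [-80.7 -36.2 -92.9] [18 28 31]
(372, 178) [-74.1 -32.5 -82.4] [57 61 79]
```

View pics/s15c.png

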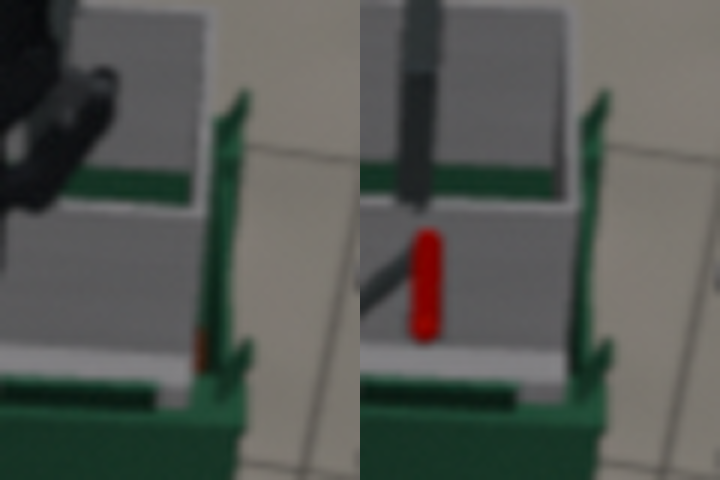

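Call:
step_arm(increments=[[[4, 0, -0.5], [0, 0, 0], 0.22], [[9, 0, -1], [0, 0, 0], 0.22], [[14, 0, -1.5], [0, 0, 0], 0.22], [[19, 0, -2], [0, 0, 0], 0.22], [[24, 0, -2], [0, 0, 0], 0.22], [[29, 0, -2], [0, 0, 0], 0.22], [[34, 0, -1.5], [0, 0, 0], 0.22], [[39, 0, -1], [0, 0, 0], 0.22], [[44, 0, 0], [0, 0, 0], 0.22], [[47, 0, 1], [0, 0, 0], 0.22], [[47, 0, 1], [0, 0, 0], 0.22]])

```text
clock: 24.3
tool_pos: [0.5528, -0.0237, 0.4198]
tool_rot: [-3.131, -0.251, -0.001]
wrist_force: [0.2, -0.5, -0.1]
gripper_width: 0.218
```

```bash
python3 - <<'E'
from h import *;from rig import *
s=get_state();print(s['clock'],inbox(s['tool_pos']),s['wrist_force'],s['gripper_width'])
for n in("side","top","wrist"):snap(n,16)
cv2.imwrite("pics/s16.png",np.hstack([cv2.resize(crop(cv2.imread("pics/side16.png"),250,60,450,250,3),(400,380)),cv2.resize(crop(cv2.imread("pics/top16.png"),350,180,510,320,3),(400,380))]))
E
```

```text
24.3 [ 89.4471735  141.40693847 274.81663948] [ 0.16437339 -0.4789265  -0.10124006] 0.21771468230869923
```

View pics/s16.png

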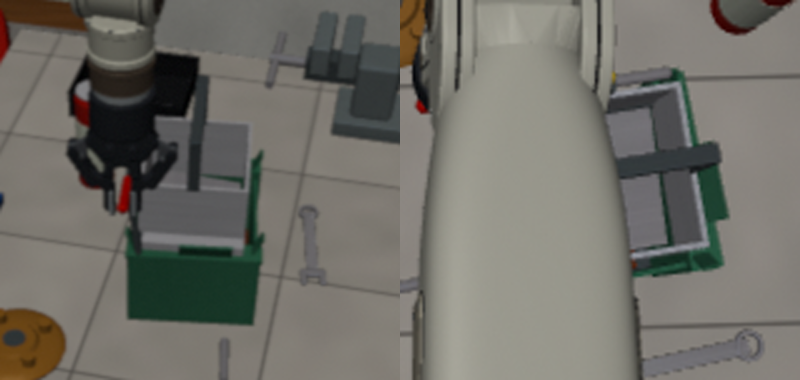

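View pics/wrist16.png

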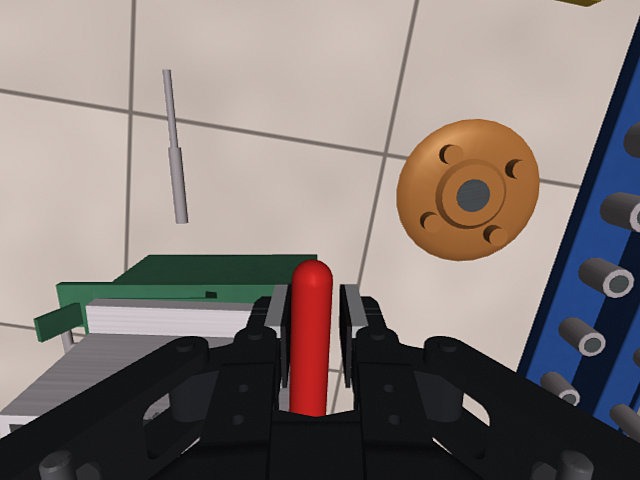

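Call:
step_arm(increments=[[[2, 0, 0.5], [0, 0, 0], 0.22], [[4, 0, 1], [0, 0, 0], 0.22], [[6, 0, 1.5], [0, 0, 0], 0.22], [[7.5, 0, 2], [0, 0, 0], 0.22], [[9, 0, 2], [0, 0, 0], 0.22], [[9, 0, 2], [0, 0, 0], 0.22]])

```text
clock: 25.05
tool_pos: [0.5613, -0.0225, 0.418]
tool_rot: [3.131, 0.251, -0.0]
wrist_force: [-0.9, -2.0, 0.5]
gripper_width: 0.219
```

```bash
python3 - <<'E'
from h import *;from rig import *
s=get_state();print(s['clock'],inbox(s['tool_pos']),s['wrist_force'],s['gripper_width'])
E
```

```text
25.05 [ 97.99684978 141.26433766 273.02357121] [-0.92554559 -2.02276179  0.48028038] 0.21928310800825285
```

Call:
step_arm(increments=[[[1, 0, 0], [0, 0, 0], 0.22], [[2, 0, 0.5], [0, 0, 0], 0.22], [[3, 0, 0.5], [0, 0, 0], 0.22], [[3, 0, 0.5], [0, 0, 0], 0.22]])

```text
clock: 25.45
tool_pos: [0.5642, -0.022, 0.4176]
tool_rot: [3.131, 0.251, -0.0]
wrist_force: [-1.9, -1.9, 0.3]
gripper_width: 0.218
```

```bash
python3 - <<'E'
from h import *;from rig import *
s=get_state();print(s['clock'],inbox(s['tool_pos']),s['wrist_force'],s['gripper_width'])
snap("wrist",17)
im,d,c=ld("wrist",17);L=inbox(cloud(d,c));hs=cv2.cvtColor(im,cv2.COLOR_BGR2HSV).astype(int);h,S,v=hs[...,0],hs[...,1],hs[...,2]
k=((h<6)|(h>174))&(S>150)&(abs(L[...,2]-120)<30)&(L[...,1]>100);q=L[k];print("peg",len(q),q.mean(0),q.min(0),q.max(0))
E
```

```text
25.45 [100.90911404 141.26015588 272.57552096] [-1.86724201 -1.86781306  0.29096714] 0.21844573157022873
peg 5881 [ 97.19768024 140.7906231  126.88187761] [ 89.30843847 108.11150643 104.22727945] [104.66473618 166.97895316 130.20364901]
```

View pics/wrist17.png

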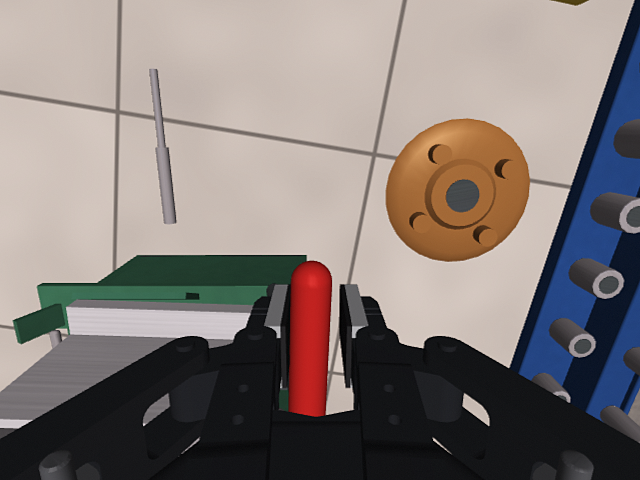

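Call:
step_arm(increments=[[[1, 0, 0], [0, 0, 0], 0.22], [[2, 0, 0], [0, 0, 0], 0.22], [[3, 0, 0.5], [0, 0, 0], 0.22], [[3, 0, 0.5], [0, 0, 0], 0.22]])

```text
clock: 25.9
tool_pos: [0.5672, -0.0215, 0.4171]
tool_rot: [3.131, 0.251, 0.0]
wrist_force: [-2.1, -2.2, -1.1]
gripper_width: 0.216
```

```bash
python3 - <<'E'
from h import *;from rig import *
s=get_state();print(s['clock'],inbox(s['tool_pos']),s['wrist_force'],s['gripper_width'])
snap("wrist",18)
im,d,c=ld("wrist",18);L=inbox(cloud(d,c));hs=cv2.cvtColor(im,cv2.COLOR_BGR2HSV).astype(int);h,S,v=hs[...,0],hs[...,1],hs[...,2]
k=((h<6)|(h>174))&(S>150)&(abs(L[...,2]-120)<30)&(L[...,1]>100);q=L[k];print("peg",len(q),q.mean(0),q.min(0),q.max(0))
E
```

```text
25.9 [103.96475037 141.23383771 272.12093862] [-2.12888294 -2.1708003  -1.05207828] 0.21621480384050148
peg 5867 [100.27264459 140.62426532 126.19712094] [ 92.40330451 108.13721947 103.04748244] [107.77562828 166.89590185 129.50934622]
```

```bash
python3 - <<'E'
from h import *;from rig import *
snap("side",18);snap("top",18)
for n in("side","top"):
  for k in (6,9,13,16,18):
    try: im,d,c=ld(n,k)
    except Exception: continue
    L=inbox(cloud(d,c));v=im.max(2).astype(int)
    for nm,lo,hi in(("-y",-75,-40),("+y",40,75)):
        m=(v<110)&(abs(L[...,2]-160)<5)&(L[...,1]>lo)&(L[...,1]<hi)&(abs(L[...,0])<25);q=L[m];
        if len(q)>10: print(n,k,nm,len(q),q.mean(0).round(1),q[:,1].min().round(1),q[:,1].max().round(1))
    hs=cv2.cvtColor(im,cv2.COLOR_BGR2HSV).astype(int)
    g=(abs(L[...,2]-90)<3)&(hs[...,1]<40)&(abs(L[...,1])<85)&(abs(L[...,0])<95)&(d>0);q=L[g];print("  rim",len(q),np.percentile(q,[2,98],axis=0).round(1)[:,:2].tolist())
cv2.imwrite("pics/s18.png",np.hstack([cv2.resize(crop(cv2.imread("pics/side18.png"),250,60,450,250,3),(400,380)),cv2.resize(crop(cv2.imread("pics/top18.png"),350,180,510,320,3),(400,380))]))
E
```

```text
side 6 -y 41 [ -0.6 -56.5 158.9] -72.9 -41.7
side 6 +y 58 [ -0.4  58.6 159.5] 40.0 74.5
  rim 290 [[-69.3, -73.6], [68.2, 80.0]]
side 9 -y 42 [ -0.3 -57.  158.8] -74.3 -40.4
side 9 +y 53 [ -0.8  58.7 159.6] 40.1 74.9
  rim 243 [[-69.4, -72.8], [68.0, 79.9]]
side 13 -y 40 [ -0.8 -56.4 159.7] -73.6 -40.2
side 13 +y 49 [ -1.2  57.8 159.6] 40.9 74.0
  rim 289 [[-69.3, -73.3], [68.4, 79.8]]
side 16 -y 42 [ -0.5 -54.2 159.5] -72.2 -40.0
side 16 +y 55 [  3.3  57.  159.4] 40.3 74.1
  rim 228 [[-69.4, -73.3], [68.8, 81.2]]
side 18 -y 40 [ -0.6 -55.7 159. ] -72.8 -40.0
side 18 +y 55 [  3.2  57.5 159.4] 41.3 74.8
  rim 261 [[-69.3, -74.1], [69.6, 81.4]]
top 9 -y 116 [  0.3 -57.  159.4] -73.9 -40.0
  rim 202 [[-68.8, -73.9], [70.1, -18.6]]
top 16 -y 115 [  0.6 -55.8 159.6] -73.3 -40.3
  rim 216 [[-68.0, -74.0], [70.9, -7.6]]
top 18 -y 114 [  0.6 -56.6 159.4] -72.9 -40.4
  rim 237 [[-68.3, -74.0], [71.0, 0.3]][ WARN:0@2.413] global loadsave.cpp:275 findDecoder imread_('pics/top6.png'): can't open/read file: check file path/integrity
[ WARN:0@2.493] global loadsave.cpp:275 findDecoder imread_('pics/top13.png'): can't open/read file: check file path/integrity
```

View pics/s18.png

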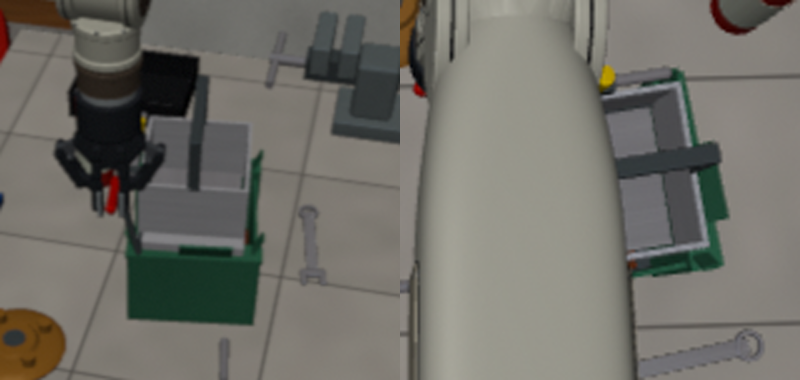

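Call:
step_arm(increments=[[[1, 0, 0], [0, 0, 0], 0.22], [[2, 0, 0], [0, 0, 0], 0.22], [[2, 0, 0], [0, 0, 0], 0.22], [[2, 0, 0], [0, 0, 0], 0.22]])

```text
clock: 26.45
tool_pos: [0.569, -0.0211, 0.417]
tool_rot: [-3.131, -0.251, 0.001]
wrist_force: [-3.1, -1.8, -1.5]
gripper_width: 0.225
```

```bash
cat > chk.py <<'E'
from h import *;from rig import *
import sys
k=sys.argv[1];s=get_state();print(s['clock'],inbox(s['tool_pos']),s['wrist_force'],s['gripper_width'])
snap("wrist",k);snap("side",k)
im,d,c=ld("wrist",k);L=inbox(cloud(d,c));hs=cv2.cvtColor(im,cv2.COLOR_BGR2HSV).astype(int);h,S,v=hs[...,0],hs[...,1],hs[...,2]
q=L[((h<6)|(h>174))&(S>150)&(abs(L[...,2]-120)<30)&(L[...,1]>100)]
if len(q):print("peg",len(q),q.mean(0),q.min(0),q.max(0))
im,d,c=ld("side",k);L=inbox(cloud(d,c));v=im.max(2).astype(int)
for nm,lo,hi in(("-y",-75,-40),("+y",40,75)):
        m=(v<110)&(abs(L[...,2]-160)<5)&(L[...,1]>lo)&(L[...,1]<hi)&(abs(L[...,0])<25);q=L[m];
        if len(q)>10: print(nm,len(q),q.mean(0).round(1))
E
python3 chk.py 19
```

```text
26.45 [105.79322114 141.37588633 271.99554194] [-3.05663292 -1.78363056 -1.48594787] 0.22537635171037818
peg 5835 [101.9542773  140.56897948 125.74013887] [ 94.00947533 107.78290167 117.83359997] [109.50242794 166.78377238 129.02992458]
-y 39 [ -0.9 -55.6 159.2]
+y 56 [  3.3  56.6 159.5]
```

Call:
step_arm(increments=[[[1, 0, 0], [0, 0, 0], 0.22], [[2, 0, 0], [0, 0, 0], 0.22], [[2, 0, 0], [0, 0, 0], 0.22], [[2, 0, 0], [0, 0, 0], 0.22]])

```text
clock: 26.95
tool_pos: [0.5708, -0.0208, 0.4169]
tool_rot: [-3.131, -0.251, 0.002]
wrist_force: [-4.8, -1.1, -2.5]
gripper_width: 0.224
```

```bash
python3 chk.py 20
```

```text
26.95 [107.63577059 141.39058544 271.93591969] [-4.79089701 -1.12383788 -2.49419341] 0.22421274648694392
peg 5834 [103.61289313 140.36143902 125.34514404] [ 95.7585736  106.6029711  117.61268577] [111.00389698 166.75149004 128.74065687]
-y 44 [  0.3 -56.  159.6]
+y 57 [  4.5  59.1 159.9]
```

Call:
step_arm(increments=[[[0, 0, 0], [0, 0, 0], 0.35], [[-1, 0, 0], [0, 0, 0], 0.6], [[-1, 0, 0], [0, 0, 0], 0.6], [[-1, 0, -15], [0, 0, 0], 0.6], [[-1, 0, -45], [0, 0, 0], 0.6], [[-2, 10, -70], [0, 0, 0], 0.6], [[-8, 35, -78], [0, 0, 0], 0.6], [[-16, 70, -78], [0, 0, 0], 0.6], [[-22, 105, -78], [0, 0, 0], 0.6], [[-27, 130, -78], [0, 0, 0], 0.6], [[-27, 138, -78], [0, 0, 0], 0.6], [[-27, 138, -78], [0, 0, 0], 0.6]])

```text
clock: 28.25
tool_pos: [0.5665, -0.1623, 0.4953]
tool_rot: [-3.132, -0.248, -0.002]
wrist_force: [-0.4, 0.7, 0.0]
gripper_width: 0.6
```

```bash
python3 chk.py 21; python3 - <<'E'
from h import *
im,d,c=ld("wrist",21);L=inbox(cloud(d,c));hs=cv2.cvtColor(im,cv2.COLOR_BGR2HSV).astype(int)
for lo in(136,):
    k=(hs[...,0]>22)&(hs[...,0]<35)&(hs[...,1]>120)&(abs(L[...,2]-140)<3)&(abs(L[...,0]-77)<30);q=L[k];print("knob",len(q),q.mean(0),q.min(0),q.max(0))
E
```

```text
28.25 [ 80.73332006   2.38255906 350.27839711] [-0.39132899  0.73640357  0.02784895] 0.6004627908762774
peg 1814 [101.35427044 113.47488578 125.4158158 ] [ 94.66878659 100.02600271 119.26787468] [109.11221644 127.3116884  128.81246982]
-y 41 [ -0.8 -56.  159. ]
+y 59 [  3.5  56.6 159.4]
knob 832 [ 78.88938766   2.85688498 140.0011909 ] [ 70.71715323  -5.76134031 137.13183779] [ 87.24496682  11.04993073 142.09697538]
```

View pics/wrist21.png

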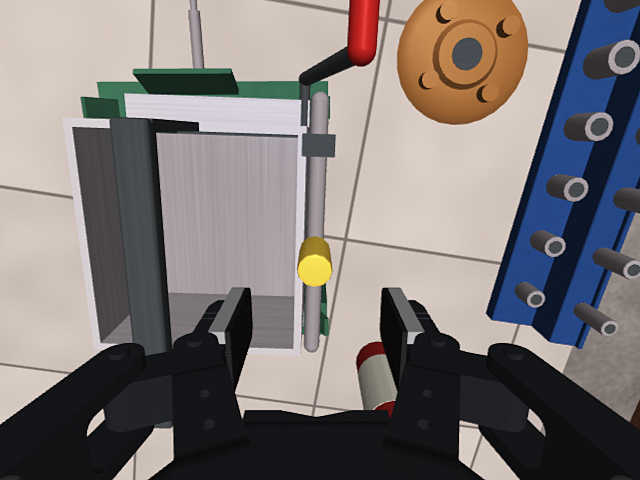

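Call:
step_arm(increments=[[[-1.8, -0.5, 15], [0, 0, 0], 0.6], [[-1.8, -0.5, 35], [0, 0, 0], 0.6], [[-1.8, -0.5, 53], [0, 0, 0], 0.6], [[-1.8, -0.5, 61], [0, 0, 0], 0.6], [[-1.8, -0.5, 62], [0, 0, 0], 0.6], [[-1.8, -0.5, 62], [0, 0, 0], 0.3], [[-1.8, -0.5, 62], [0, 0, 0], 0], [[-1.8, -0.5, 62], [0, 0, 0], 0], [[-1.8, -0.5, 62], [0, 0, 0], 0], [[-1.7, -4, 62], [0, 0, 0], 0], [[-1.6, -8, 62], [0, 0, 0], 0], [[-1.5, -12, 62], [0, 0, 0], 0], [[-1.3, -16, 62], [0, 0, 0], 0], [[-1.2, -20, 62], [0, 0, 0], 0], [[-1, -24, 62], [0, 0, 0], 0], [[-0.9, -27, 62], [0, 0, 0], 0], [[-0.8, -30, 62], [0, 0, 0], 0], [[-0.7, -32, 62], [0, 0, 0], 0], [[-0.7, -32, 62], [0, 0, 0], 0]], force=30)

```text
clock: 30.25
tool_pos: [0.5609, -0.1295, 0.4346]
tool_rot: [3.131, 0.252, 0.006]
wrist_force: [1.8, -1.0, 5.4]
gripper_width: 0.2
```

```bash
python3 chk.py 22
```

```text
30.25 [ 80.47200026  35.68167912 289.55204401] [ 1.84596079 -0.97025889  5.42224128] 0.19952588902436383
peg 5588 [101.05933424 122.26700546 125.61425238] [ 94.19590995 100.24709984 119.81651981] [109.42431632 142.67048802 129.25668474]
-y 41 [ -1.2 -55.2 159.3]
+y 53 [  2.6  57.9 159.1]
```

View pics/wrist22.png

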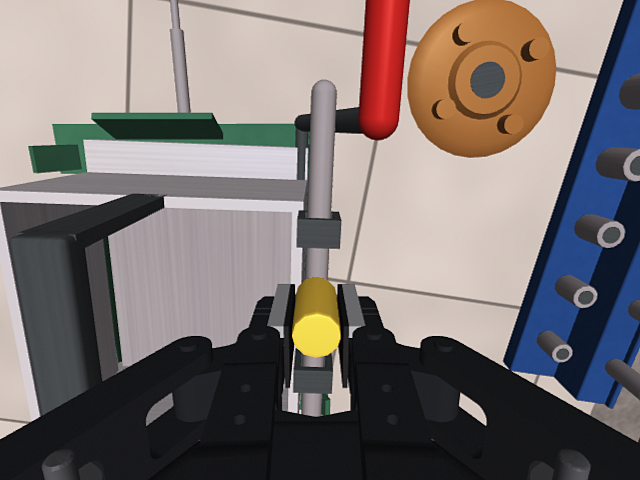

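Call:
step_arm(increments=[[[0, -1, 0], [0, 0, 0], 0], [[0, -2, 0], [0, 0, 0], 0], [[0, -3, 0], [0, 0, 0], 0], [[0, -3, 0], [0, 0, 0], 0]])

```text
clock: 30.75
tool_pos: [0.5605, -0.1267, 0.4345]
tool_rot: [3.13, 0.251, 0.006]
wrist_force: [3.1, -0.2, 6.2]
gripper_width: 0.198
```

```bash
python3 chk.py 23
```

```text
30.75 [ 80.52942049  38.44188897 289.50859746] [ 3.14297143 -0.18246467  6.22366541] 0.19844508269336583
peg 5908 [101.11504052 123.75387334 125.60881094] [ 94.14897811 100.25229593 112.4363207 ] [109.45984442 145.01386555 128.84650709]
-y 39 [ -1.  -56.3 159.1]
+y 57 [  2.8  57.8 159.3]
```

Call:
step_arm(increments=[[[0, 0, 0], [0, 0, 0], 0.3], [[0, 0, 0], [0, 0, 0], 0.6], [[0, 0, 0], [0, 0, 0], 0.6], [[0, 0, -20], [0, 0, 0], 0.6], [[0, 0, -55], [0, 0, 0], 0.6], [[-20, 10, -90], [0, 0, 0], 0.6], [[-45, 25, -120], [0, 0, 0], 0.6], [[-65, 35, -137], [0, 0, 0], 0.6], [[-78, 38, -140], [0, 0, 0], 0.6], [[-78, 38, -140], [0, 0, 0], 0.6], [[-78, 38, -140], [0, 0, 0], 0.6]])

```text
clock: 31.95
tool_pos: [0.4893, -0.1767, 0.5718]
tool_rot: [-3.13, -0.251, 0.003]
wrist_force: [-0.3, 1.4, -1.0]
gripper_width: 0.602
```

```bash
python3 chk.py 24; python3 - <<'E'
from h import *
for kk in(6,24):
    im,d,c=ld("wrist",kk);L=inbox(cloud(d,c));hs=cv2.cvtColor(im,cv2.COLOR_BGR2HSV).astype(int);v=hs[...,2]
    k=(hs[...,0]>22)&(hs[...,0]<35)&(hs[...,1]>120)&(abs(L[...,2]-140)<3)&(abs(L[...,0]-77)<30);q=L[k];print("knob",len(q),q.mean(0))
    k=(v<110)&(abs(L[...,2]-160)<4)&(abs(L[...,0])<25);k[350:]=0;q=L[k];print("handle",cv2.minAreaRect(q[:,:2].astype(np.float32)),q[:,2].mean())
    k=((hs[...,0]<6)|(hs[...,0]>174))&(hs[...,1]>150)&(abs(L[...,2]-120)<20)&(L[...,1]>100);q=L[k];print("peg",q.mean(0),q.max(0))
    k=(hs[...,1]<50)&(abs(L[...,2]-5)<12)&(abs(L[...,0])<62)&(abs(L[...,1])<68)&(d>0);q=L[k];print("floor",len(q),np.polyfit(q[:,0],q[:,2],1),q.min(0)[:2],q.max(0)[:2])
    k=(hs[...,1]<40)&(v>140)&(abs(L[...,2]-90)<3)&(abs(L[...,0])<85)&(d>0);q=L[k];print("rim",np.linalg.lstsq(np.c_[q[:,:2],np.ones(len(q))],q[:,2],rcond=None)[0])
E
```

```text
31.95 [  2.18107736   0.60108174 426.75709105] [-0.28200956  1.43809201 -1.00993869] 0.6022051542217288
peg 1740 [100.2783053  124.31323035 125.42027906] [ 93.70318712 100.07569196 118.80088532] [108.86162387 148.00913599 129.38418791]
-y 41 [ -1.4 -55.6 159. ]
+y 54 [  3.1  56.7 159.2]
knob 491 [ 76.54862103  37.10335887 139.97939402]
handle ((-0.4013490676879883, -0.46248626708984375), (149.17884826660156, 16.025400161743164), 89.9997787475586) 159.9754407827791
peg [ 93.3456431  125.5594156  125.50025157] [101.73015936 147.71906265 128.97190643]
floor 9291 [4.63714175e-03 1.08956476e+01] [-61.98870034 -67.97798948] [61.9958755  65.93323063]
rim [ 8.52227507e-04 -1.99898421e-03  9.01414244e+01]
knob 495 [ 79.61641411  36.83568631 140.1075117 ]
handle ((1.293562889099121, 0.408416748046875), (149.127685546875, 16.052616119384766), 87.79200744628906) 159.99466792970512
peg [100.2783053  124.31323035 125.42027906] [108.86162387 148.00913599 129.38418791]
floor 12352 [3.54532143e-04 1.11624348e+01] [-61.99549784 -67.97908465] [61.99789485 67.35695684]
rim [ 1.12763305e-03 -1.86262959e-03  9.01439455e+01]
```

View pics/wrist24.png

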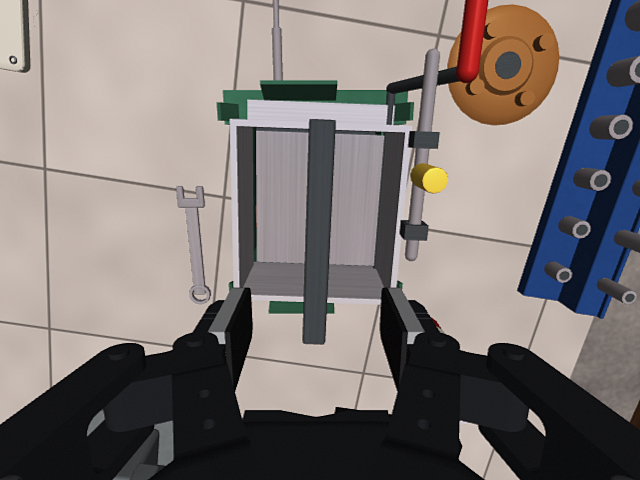

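```bash
python3 - <<'E'
from rig import *
print(sign_off(),get_state()['clock'])
E
```

```text
the job is handed in; nothing more can be done
the job is handed in; nothing more can be done
```

The job is handed in at about 32 s of the 72 s allowed. I lifted the box by its handle and set it between the guides on the bin. I then drew the bolt, swung the trap wide open, swung it shut and pushed the bolt home.

**Blocks:** with the trap open, the wrist view showed both rusty blocks standing upright in the bin, with their tops about 66 mm above its underside. I could not see them fully again once the trap was shut. The side view still showed a sliver of one inside the bin.

**Box:** on the final wrist view it stood level, at the seated height. It was about 2 mm from where I had set it.

**Trap and bolt:** the peg was within about 0.4 mm of its shut position, with the box floor flat. The bolt knob was about 39 mm along y in the box's frame, against 40 mm when home, so the bolt is home.

**What disagreed:**
- Swinging the trap shut slid the box slightly and turned it about 2° within the guides' play. I left it, because no limit on that turn is given and its position and tilt are within the limits.
- The two fixed cameras differed by 2–3 mm on the bin's position.

The bystanders I saw in the last wrist view (plate, spanner and part of the punch) looked unmoved. I did not measure any of the six again at the end.

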